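Load a sample vial and index the carousel under the sampling arm

TASK

Stand the tall capped vial from the rack upright and fully down in the one empty cup of the sample carousel, then push the carousel slowly clockwise (seen from above) by a finger post until the cup is under the sampling arm and the spring lock pin drops into the carousel's notch. Press on with about 10 N, never more than 15 N, to feel that the lock holds, then let go; leave everything else where it is.

Things in the scene. Friction and masses are not known exactly. Their poses are not given: they have to be found in the camera images.
- sampler: Carousel sampler, fixed; round grey housing 300 mm across, 44 mm high. Origin: on the carousel's axis at bench level. Its level x axis points to the sampling arm: 24 mm wide, from the tower to a 32 mm round head 72 mm from the axis, underside 158 mm (needle 137 mm) above the bench; no room to load a cup below it.
- tower (a point): Top middle of the sampler's tower, 205 mm above the bench, 185 mm out along the sampler's x axis and 25 mm to the right of it. The tower is 60 mm deep (radially) and 118 mm wide. Under it, towards the carousel, a bar carries the lock pin's guide (16 mm across, 133 mm from the axis, up to 125 mm above the bench with the pin's head), about 25 degrees clockwise of the sampling arm as seen from above.
- carousel: Free turntable, no end stops; stays where left, its drag is 3 to 6 N at a post. Origin on its axis, 50 mm above the bench; x axis points to the empty cup. Deck radius 122 mm, top 10 mm above the origin. Six cups (41 mm wide, 30 mm high) at 72 mm radius, five with vials (tops 80 mm above the origin). Starts 1.3 to 2.3 rad anticlockwise of the sampling position. Touch it gently: under 25 N.
- post (a point): Top of one of six upright steel finger posts on the deck: 12 mm diameter, 42 mm high above the deck (top 102 mm above the bench), at 114 mm radius, half-way between cups. This one is 30 degrees anticlockwise of the empty cup, the others every 60 degrees round.
- notch (a point): The one notch, 11 mm wide, in the carousel's edge flange (flange top 58 mm above the bench, 143 mm radius); the point is in it at 133 mm radius, 25 degrees clockwise of the empty cup. The pin drops when the cup is at the sampling arm (carousel's x axis along the sampler's), give or take 0.08 rad (11 mm at the pin): the carriage with pin and arm is clamped by hand; the true place must be felt.
- lock_pin (a joint): Spring lock pin (8 mm steel, 18 mm black head): height in m above its dropped place. It rides on the flange at about 0.006 and drops to 0 by itself when the notch comes slowly (10 to 20 mm/s at the post) under it. Then the carousel has up to 3 mm of play before it bears on the pin, whose rubber-bushed guide gives about 1 mm for 5 N; over 15 N harms it.
- cup (a point): Centre of the inner floor of the empty cup, 62 mm above the bench, on the carousel's x axis at 72 mm radius. The cup is 31 mm wide inside and 28 mm deep; its rim is 28 mm above this point.
- vial_mid (a point): Middle (half-way up, on the axis) of the tall capped vial: 26 mm diameter, 68 mm tall, straight sides, flat white screw cap on top, about 30 g, foot chamfered 3 mm. It starts in one of the three places of the rack with its foot 12 mm above the bench. z axis up along the vial.
- short_a_mid (a point): Middle of a short capped vial, 26 mm diameter and 46 mm tall, in another place of the rack; to be left there.
- short_b_mid (a point): Middle of the other short capped vial, 26 mm diameter and 46 mm tall, in the rack; to be left there.
- rack: White vial rack, fixed, 165 x 56 mm, 34 mm high, origin under its centre, long side along its x axis; three round places 29 mm wide and 22 mm deep, 52 mm apart along x.
- reagent: Amber reagent bottle, 60 mm diameter, 125 mm tall, left of the sampler; bystander. Origin at its foot.
- beaker: Glass beaker, 68 mm diameter, 85 mm tall, beyond the rack; bystander. Origin at its foot.
- tip_box: Pipette tip box, 87 x 124 mm, 62 mm high, to the far left; bystander. Origin under its centre.
- dishes: Stack of three clear dishes, 90 mm diameter, 44 mm high, at the far right; bystander. Origin under its centre.
- timer: Square white bench timer, 65 mm wide, 22 mm high, near left; bystander. Origin under its centre.
- marker: Dark marker pen lying on the bench, about 139 mm long, 14 mm thick, near right; bystander. Origin under its middle.
- spare_cap: Spare white screw cap lying on the bench, 26 mm diameter, 14 mm high, near right; bystander. Origin under its centre.

How it is judged (in metres and radians):
On the way, in this order (a step that is already met when the one before it is completed fails the run):
1. the tall vial stands fully down in the empty cup, let go, with the lock pin not yet dropped (horizontal distance between vial_mid and cup below 0.006 m and z of vial_mid in the frame of cup between 0.03 and 0.0375 m and angle between vial_mid's own z axis and vertical below 0.2 rad and value of joint lock_pin above 0.004 m and distance between the grasp point and vial_mid above 0.05 m), for 0.2 s.
2. with the lock pin dropped, the carousel is pressed against it with at least 6 N (value of joint lock_pin below 0.002 m and contact force between the fingers and carousel above 6 N), for 0.1 s.
At the end, for the whole second after the job is handed in: The lock pin is down in the notch (within 2 mm of fully dropped), the carousel is at rest, and the tall vial stands in the cup: within 6 mm of its centre, foot within 3.5 mm of the floor, leaning less than 0.2 rad (horizontal distance between vial_mid and cup below 0.006 m and z of vial_mid in the frame of cup between 0.03 and 0.0375 m and angle between vial_mid's own z axis and vertical below 0.2 rad and value of joint lock_pin below 0.002 m and angular speed of carousel below 0.05 rad/s); the robot touches nothing.
It fails at once if the carousel is pushed against the dropped lock pin with more than 15 N (value of joint lock_pin below 0.002 m and contact force between any of the fingers, the arm and carousel above 15 N).
It fails at once if the carousel is knocked or pushed with more than 25 N at any time (contact force between any of the fingers, the arm and carousel above 25 N).
It fails at once if a short vial is taken from its place in the rack or upset (distance of any of short_a_mid, short_b_mid from where it was at the start of the episode above 0.015 m).
It fails at once if a bystander on the bench is shifted by more than 3 cm (distance of any of reagent, beaker, tip_box, dishes, timer, marker, spare_cap from where it was at the start of the episode above 0.03 m).
It also fails if it takes over 72 s, if anything falls off the work surface, if the arm or the gripper's body presses on something with over 40 N, if the wrist force passes 120 N, or if a joint passes its speed limit or range.

ROBOT

A 6-joint arm with a two-finger parallel gripper is mounted at the origin on the work surface. World frame = base frame: x ahead of the robot, y to its left, z up, the work surface at z = 0. Lengths are in m, angles in degrees, forces in N, time in s.
With the tool pointing down it reaches from about 0.375 to 0.9 m from the base axis. Payload 3.1 kg.
Tool frame: the origin (TCP) lies midway between the tips of the shut fingers; the grasp point (between the pads) lies bot.hold_point_z behind it (bot.hold_point_z is the distance from the TCP to the grasp point, in m); z points along the fingers, y is the direction in which the jaws open and shut (so a half turn about z gives the same grasp; the last joint's range is limited). The gripper opens to 87 mm and grips with 3 to 60 N. Pads are 19 mm wide; open, the fingers measure 117 mm over their backs; the gripper's body (75 mm by 190 mm) begins 51 mm behind the grasp point.
Start: joints at [-86.373, 30.224, 82.088, -0, 67.689, -10.227], TCP at [0.15, -0.607, 0.223] pointing down, gripper open.
Joint ranges: [-176.69, 176.69], [-43.24, 126.21], [12.49, 139.97], [-82, 262], [0, 151.66], [-163.58, 163.58]. Speed limits (degrees/s): [159.86, 159.86, 180, 180, 180, 180].

INTERFACE

Orientations are given as a 3x3 rotation matrix whose columns are the frame's x, y, z axes.
In Python, from rig import bot, vision, hand_in gives the robot as it stands. The module is installed in compiled form; this text tells all that it offers.
- The arm moves only by the shell command python3 -m handwheel 'ROWS'. ROWS is JSON, a list of rows, each an object of numbers: "hand": the gripper's target within -1 to 1 (fully open at 1, half-way at 0, shut at -1); "dx", "dy", "dz": the shift along the world's x, y, z in cm; "wx", "wy", "wz": the turn, a rotation vector about the world's x, y, z in rad. In form: [{"hand": .., "dx": .., "dy": .., "dz": .., "wx": .., "wy": .., "wz": ..}, ...]. A call has 1 to 10 rows; each row shifts and turns the commanded pose from where the row before left it; what a row does not reach is not made up. A row lasts 1/10 s, in which the tool goes at most 50 mm and 8.59 degrees, less where a joint would pass 70% of its speed; a pose out of reach is approached as far as the arm can. A call with a gripper value outside its range is refused whole. The fingers move at their own pace and stop on an object; the grip force is fixed at half the most. Time passes only in rows, so rows that do not move let the fingers close. It gives the time, the measured TCP pose, the force and the opening at its end, in the units of the state.
- bot.read_state(): the state, without advancing time (a new reading comes with each control period).
- vision.capture(name): name is "side" or "top" or "wrist"; returns (picture, depth): 384x512x3 uint8, red, green, blue; 384x512 float32, m along the optical axis (not along the pixel's ray), 0 where there is no reading.
- vision.get_calibration(name): a dict with "fx", "fy", "cx", "cy" (pixels), "k1" (the pictures are not rectified: a ray, as slopes to the right and down, at radius r is drawn at 1 + k1 r^2 times it, then the intrinsics apply), "rvec" (rotation vector, rad) and "tvec" (3), from world to camera coordinates, as OpenCV has them. Camera axes: x right, y down, z forward; pixel columns grow to the right and rows downward; lengths in m; the calibration is good to about 2 mm. A picture is of the moment at which its call begins: read the wrist's pose just before it. get_calibration takes no time and is no camera call; for the wrist camera it gives the pose at the moment of the call.
- hand_in(): hands the job in, once; it reports no verdict.
The state is a dict: "time_s": time; "joint_positions": joint angles; "qvel": joint speeds; "tau": joint torques, N m; "position": TCP position; "tcp_rot": TCP orientation; "force": force on the tool from outside, world axes, zero at the start; "moment": the same for the moment, N m; "opening": opening from 0.0 (shut) to 1.0 (fully open).
Only numpy, scipy, OpenCV 4.12 (cv2) and the standard library are available. Lean on these libraries where they do the work, as an engineer would, in place of code of your own. Each camera call takes 0.05 s, during which the arm holds its last target.

## Working session

There is one attempt and no reset: what is moved stays moved. The work goes in short steps, Python scripts to look and compute and a shell command to move; the robot and the scene stay as the last step left them, time stands still between calls to the robot, and variables do not carry over. Pictures are saved under pics/ and viewed, and the job is handed in when it is done.

```bash
mkdir -p pics; ls; cat > h.py <<'E'
import numpy as np, cv2
from rig import bot, vision
def cal(n):
    c=vision.get_calibration(n); R=cv2.Rodrigues(np.array(c['rvec'],float))[0]
    return c,R,np.array(c['tvec'],float).ravel()
def ray(C,u,v):
    c,R,t=C
    xd=np.array([(u-c['cx'])/c['fx'],(v-c['cy'])/c['fy']]); x=xd.copy()
    for _ in range(20): x=xd/(1+c['k1']*(x@x))
    return -R.T@t, R.T@np.array([x[0],x[1],1.0])
def atz(C,u,v,z):
    o,d=ray(C,u,v); return o+d*(z-o[2])/d[2]
def atd(C,u,v,dep):
    o,d=ray(C,u,v); return o+d*dep
def proj(C,p):
    c,R,t=C; q=R@np.array(p,float)+t; x=q[:2]/q[2]; x=x*(1+c['k1']*(x@x))
    return np.array([x[0]*c['fx']+c['cx'],x[1]*c['fy']+c['cy']])
E
python3 - <<'E'
from h import *
s=bot.read_state(); print(s, bot.hold_point_z)
for n in ['top','side','wrist']:
    C=cal(n); im,d=vision.capture(n)
    np.savez(f'pics/{n}0.npz',im=im,d=d)
    cv2.imwrite(f'pics/{n}0.png',cv2.resize(im[:,:,::-1],(800,600),interpolation=cv2.INTER_CUBIC))
    print(n,C[0],-C[1].T@C[2])
print(bot.read_state()['time_s'])
E
```

```text
pics
{'time_s': 0.0, 'joint_positions': array([-8.63714557e+01,  3.02789414e+01,  8.21572602e+01,  4.14059615e-04,
        6.76891261e+01, -1.02285661e+01]), 'qvel': array([ 0.04148185,  0.03743303, -0.02740986,  0.12369259,  0.05951057,
        0.10757056]), 'tau': array([ 3.79883977e-04, -4.40038204e+01, -1.76591706e+01,  6.34258403e-02,
        5.81103971e-02, -1.52126440e-04]), 'position': array([ 0.14965786, -0.60605443,  0.22156705]), 'tcp_rot': array([[ 9.70896721e-01,  2.39498517e-01, -1.31761928e-04],
       [ 2.39498228e-01, -9.70894346e-01,  2.18341699e-03],
       [ 3.94998222e-04, -2.15142915e-03, -9.99997608e-01]]), 'force': array([ 0.21362342, -0.53742883,  0.64273472]), 'moment': array([ 0.01919939, -0.01971813,  0.0193461 ]), 'opening': 0.9996224024094992} 0.0187
top {'fx': 423.75028537038355, 'fy': 423.75028537038355, 'cx': 252.4744409653814, 'cy': 192.94091594599655, 'k1': -0.055843278218128206, 'rvec': array([ 2.13348586, -2.14286872,  0.17207262]), 'tvec': array([-0.00397836,  0.52737153,  1.29956975])} [ 0.31336891 -0.00520682  1.36703727]
side {'fx': 375.6791119094351, 'fy': 375.6791119094351, 'cx': 252.78654612402715, 'cy': 192.104366515294, 'k1': -0.06507778322862376, 'rvec': array([ 0.83993282, -2.57193221,  1.08681159]), 'tvec': array([0.43349832, 0.31771336, 0.89108144])} [0.11939185 0.59623508 0.84447499]
wrist {'fx': 279.69339762170245, 'fy': 279.69339762170245, 'cx': 260.3642641273499, 'cy': 189.4910479822519, 'k1': -0.004166717124527285, 'rvec': array([-2.31114529,  1.81024938,  0.23133387]), 'tvec': array([-0.6235955 , -0.02990476,  0.39065621])} [ 0.2157636  -0.58984365  0.38458869]
0.15
```

View pics/top0.png

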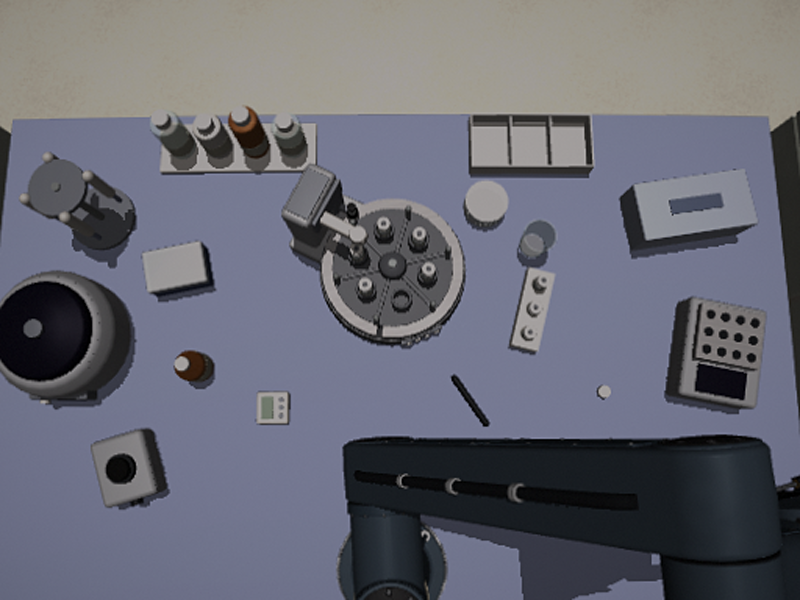

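View pics/side0.png

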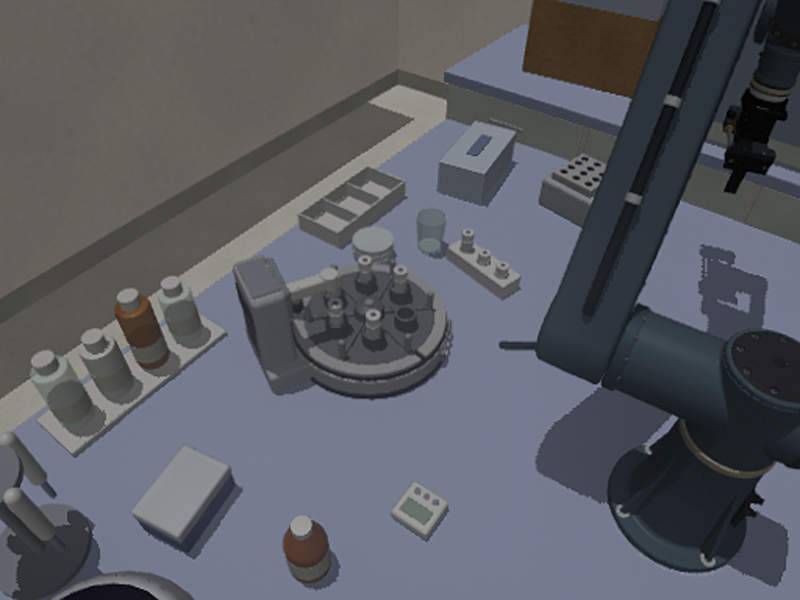

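View pics/wrist0.png

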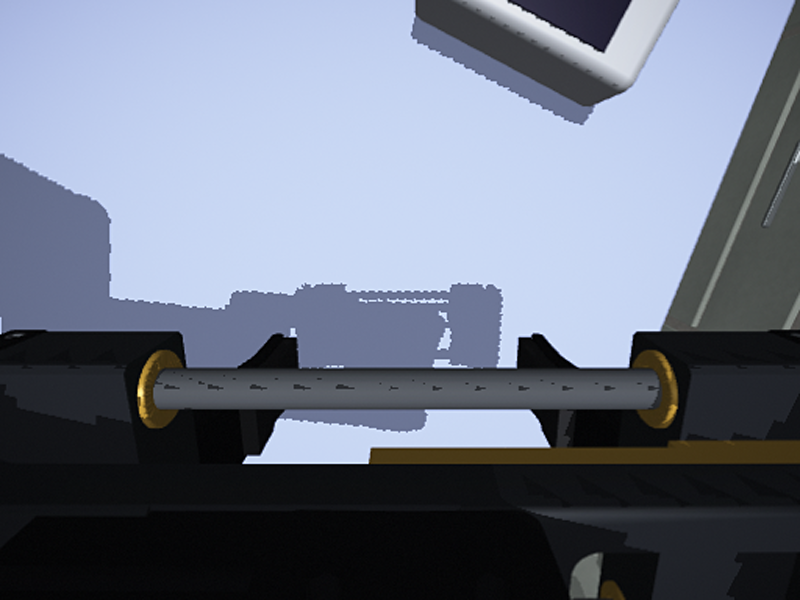

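```bash
python3 - <<'E'
from h import *
for n,(x0,y0,x1,y1),k in [('top',(170,95,300,225),6),('top',(310,160,370,235),8),('side',(140,140,340,265),4)]:
    im=np.load(f'pics/{n}0.npz')['im'][y0:y1,x0:x1,::-1]
    im=cv2.resize(im,None,fx=k if k<6 else 600/(y1-y0),fy=k if k<6 else 600/(y1-y0),interpolation=cv2.INTER_CUBIC)
    im=cv2.convertScaleAbs(im,alpha=1.5); print(im.shape)
    cv2.imwrite(f'pics/c_{n}{x0}.png',im)
C=cal('top');d=np.load('pics/top0.npz')['d']
for z,n,(u,v) in [(.095,'hub',(392,264)),(.09,'cup rim',(401,300)),(.08,'rackfar',(541,281)),(.058,'rmid',(535,308)),(.058,'rnear',(529,332))]:
    u*=.64;v*=.64
    print(n,atz(C,u,v,z),d[int(v),int(u)],atd(C,u,v,d[int(v),int(u)]))
E
```

```text
(600, 600, 3)
(600, 480, 3)
(500, 800, 3)
hub [ 0.59342077 -0.00168333  0.095     ] 1.3027115 [ 0.5939154  -0.0016771   0.09275335]
cup rim [ 0.5225021  -0.01898708  0.09      ] 1.3252031 [ 0.52753581 -0.01931876  0.05926248]
rackfar [ 0.56113968 -0.29719536  0.08      ] 1.3075765 [ 0.560622   -0.29658528  0.0826891 ]
rmid [ 0.51032319 -0.28788639  0.058     ] 1.3175685 [ 0.50937803 -0.28652984  0.06428196]
rnear [ 0.46201591 -0.27404862  0.058     ] 1.3180947 [ 0.46222904 -0.27443408  0.05612312]
```

View pics/c_top170.png

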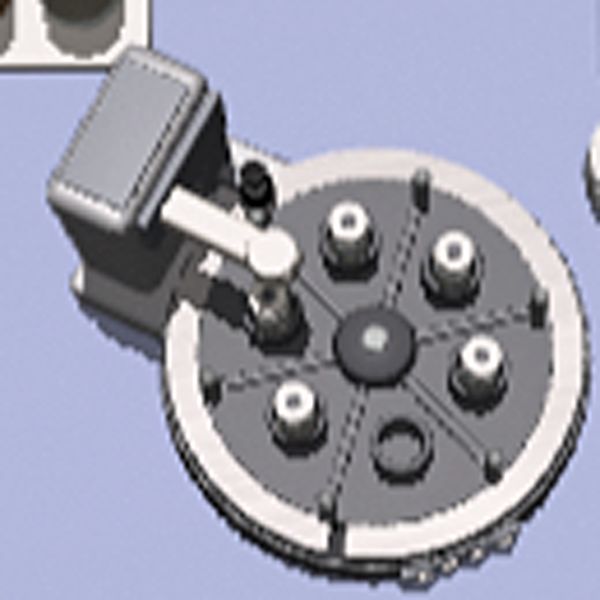

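View pics/c_top310.png

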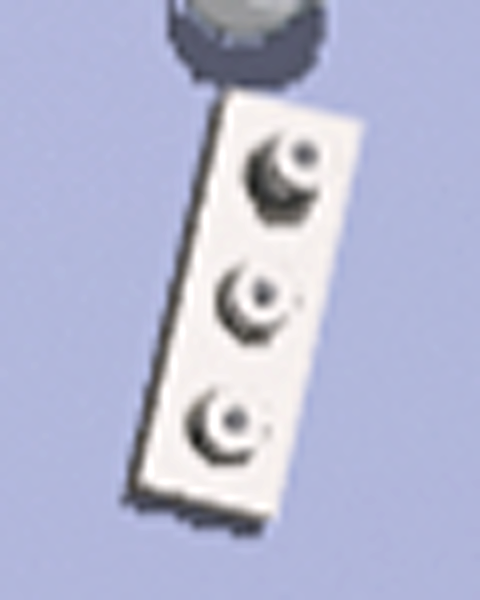

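View pics/c_side140.png

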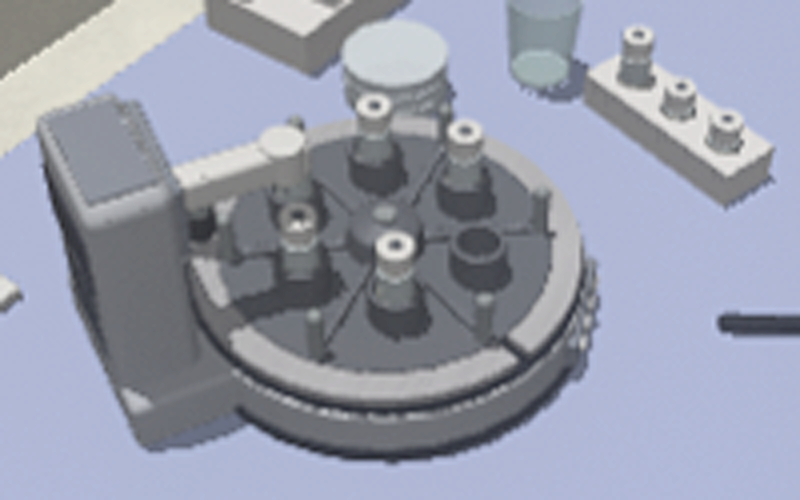

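```bash
python3 - <<'E'
from h import *
from scipy.optimize import least_squares
C=cal('top')
def px(x,y,k,x0,y0): return (x+.5)/k-.5+x0,(y+.5)/k-.5+y0
K=600/130
g=lambda x,y,z: atz(C,*px(x,y,K,170,95),z)[:2]
caps=[(349,219),(457,252),(483,355),(294,402)]
P=[('hub',g(375,336,.095))]
caps=[g(*c,.130) for c in caps]; posts=[g(*c,.102) for c in [(421,175),(541,295),(493,459),(328,496),(212,383)]]
cup=g(402,440,.09); notch=g(337,537,.058)
print('cup',cup,'notch',notch)
kc=[3,4,5,1]; # placeholder
def model(p):
    ax=p[:2];th=p[2];r=[]
    def near(pt,rad,off):
        v=pt-ax;a=np.arctan2(v[1],v[0])
        k=np.round((a-th-off)/(np.pi/3)); a0=th+off+k*np.pi/3
        return pt-ax-rad*np.array([np.cos(a0),np.sin(a0)])
    for c in caps+[cup]: r+=list(near(c,.072,0))
    for c in posts: r+=list(near(c,.114,np.pi/6))
    return np.array(r)
v=cup-np.array([.593,-.001])
s=least_squares(model,[.593,-.001,np.arctan2(v[1],v[0])]); print('axis,theta',s.x,np.degrees(s.x[2]));print((s.fun.reshape(-1,2)*1000).round(1))
ax=s.x[:2];th=s.x[2]
print('cup pred',ax+.072*np.array([np.cos(th),np.sin(th)]))
n=notch-ax;print('notch ang rel',np.degrees(np.arctan2(n[1],n[0])-th),np.hypot(*n))
h=g(271,253,.165)-ax;print('head',np.hypot(*h),np.degrees(np.arctan2(h[1],h[0])))
t=g(143,130,.205)-ax;print('tower',t)
pin=g(256,183,.125)-ax;print('pin',np.hypot(*pin),np.degrees(np.arctan2(pin[1],pin[0])))
# rack
R=np.array([atz(C,*px(x,y,8,310,160),.034)[:2] for x,y in [(228,92),(362,122),(275,517),(140,487)]])
c=R.mean(0);xa=(R[0]+R[1]-R[2]-R[3]);a=np.arctan2(xa[1],xa[0]);print('rack',c,np.degrees(a),np.linalg.norm(xa)/2,np.linalg.norm(R[0]-R[1]))
e=np.array([np.cos(a),np.sin(a)])
for k in(-1,0,1):print('place',c+k*.052*e)
for x,y,z in[(303,153,.08),(265,293,.058),(236,420,.058)]:print(atz(C,*px(x,y,8,310,160),z))
E
```

```text
cup [ 0.52887568 -0.01923397] notch [0.46822191 0.02458412]
axis,theta [ 5.97161293e-01 -2.04807738e-03 -2.89766906e+00] -166.02420729119163
[[ 1.8 -0.4]
 [-0.9 -1.5]
 [ 0.3 -0.2]
 [ 0.1  0.8]
 [ 1.6  0.2]
 [ 0.5  0.6]
 [-0.5  0.6]
 [-1.2  2.6]
 [ 2.4  0. ]
 [-4.1 -2.6]]
cup pred [ 0.52729265 -0.01943694]
notch ang rel 334.3539795468757 0.13166107785896783
head 0.07687597196871938 59.01491584881815
tower [0.10791274 0.14343558]
pin 0.12544238501241434 38.65222684752047
rack [ 0.51309246 -0.28867513] -14.46611145439547 0.1642761449354422 0.05517790945998555
place [ 0.46274109 -0.27568515]
place [ 0.51309246 -0.28867513]
place [ 0.56344383 -0.30166511]
[ 0.5647663  -0.30107925  0.08      ]
[ 0.51327362 -0.28890448  0.058     ]
[ 0.46331475 -0.27566765  0.058     ]
```

```bash
python3 -m handwheel '[{"hand":1,"dx":3.8,"dy":2.8,"dz":0,"wz":-0.05},{"hand":1,"dx":3.8,"dy":2.8,"dz":0,"wz":-0.05},{"hand":1,"dx":3.8,"dy":2.8,"dz":0,"wz":-0.05},{"hand":1,"dx":3.8,"dy":2.8,"dz":0,"wz":-0.05},{"hand":1,"dx":3.8,"dy":2.8,"dz":0,"wz":-0.05},{"hand":1,"dx":3.8,"dy":2.8,"dz":0,"wz":-0.05},{"hand":1,"dx":3.8,"dy":2.8,"dz":0,"wz":-0.05},{"hand":1,"dx":3.8,"dy":2.8,"dz":0,"wz":-0.05},{"hand":1,"dx":3.8,"dy":2.8,"dz":0,"wz":-0.05},{"hand":1,"dx":3.8,"dy":2.8,"dz":0,"wz":-0.05}]'; cat > snap.py <<'E'
import sys
from h import *
n,tag=sys.argv[1:3]
s=bot.read_state();C=cal(n);im,d=vision.capture(n)
np.savez(f'pics/{n}{tag}.npz',im=im,d=d,R=C[1],t=C[2])
cv2.imwrite(f'pics/{n}{tag}.png',cv2.resize(im[:,:,::-1],(800,600),interpolation=cv2.INTER_CUBIC))
y=s['tcp_rot'][:,1];print(s['time_s'],s['position'].round(4),'yaw_y',np.degrees(np.arctan2(y[1],y[0])).round(1),s['joint_positions'].round(0),s['force'].round(1),s['opening'])
E
python3 snap.py wrist 1
```

```text
0.15 [ 0.1496 -0.6063  0.2218] yaw_y -76.1 [-86.  30.  82.  -0.  68. -10.] [-0.1  0.1  0.6] 1.0005717883440979invalid input
```

View pics/wrist1.png

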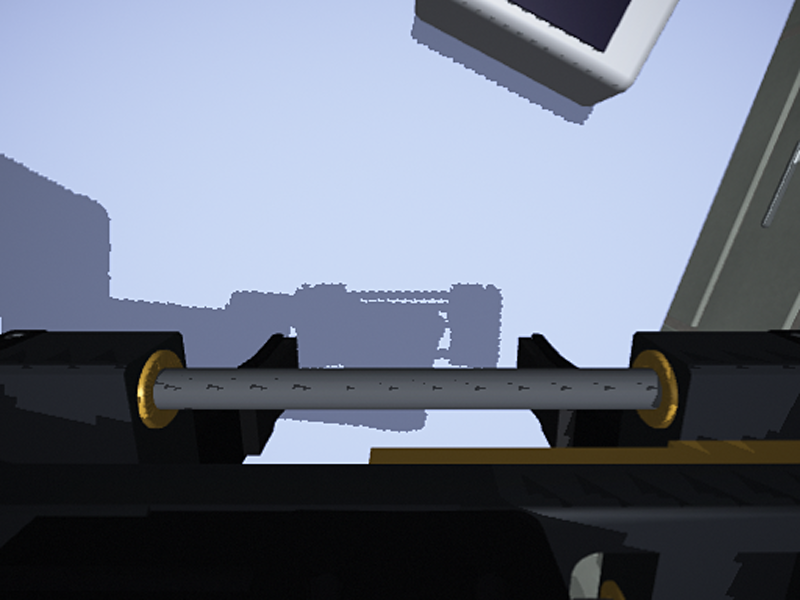

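```bash
python3 -m handwheel '[{"hand":1,"dx":3.8,"dy":2.8,"dz":0,"wx":0,"wy":0,"wz":-0.05},{"hand":1,"dx":3.8,"dy":2.8,"dz":0,"wx":0,"wy":0,"wz":-0.05},{"hand":1,"dx":3.8,"dy":2.8,"dz":0,"wx":0,"wy":0,"wz":-0.05},{"hand":1,"dx":3.8,"dy":2.8,"dz":0,"wx":0,"wy":0,"wz":-0.05},{"hand":1,"dx":3.8,"dy":2.8,"dz":0,"wx":0,"wy":0,"wz":-0.05},{"hand":1,"dx":3.8,"dy":2.8,"dz":0,"wx":0,"wy":0,"wz":-0.05},{"hand":1,"dx":3.8,"dy":2.8,"dz":0,"wx":0,"wy":0,"wz":-0.05},{"hand":1,"dx":3.8,"dy":2.8,"dz":0,"wx":0,"wy":0,"wz":-0.05},{"hand":1,"dx":3.8,"dy":2.8,"dz":0,"wx":0,"wy":0,"wz":-0.05},{"hand":1,"dx":3.8,"dy":2.8,"dz":0,"wx":0,"wy":0,"wz":-0.05}]'; 
python3 snap.py wrist 2
```

```text
time_s: 1.2
position: [0.531, -0.3253, 0.2224]
tcp_rot: [[0.966, -0.257, -0.0], [-0.257, -0.966, 0.0], [-0.0, -0.0, -1.0]]
force: [0.7, -0.2, 0.4]
opening: 0.999
1.2 [ 0.531  -0.3253  0.2224] yaw_y -104.9 [-42.  30.  82.  -0.  68.  63.] [ 0.7 -0.2  0.4] 0.9993947544885069
```

View pics/wrist2.png

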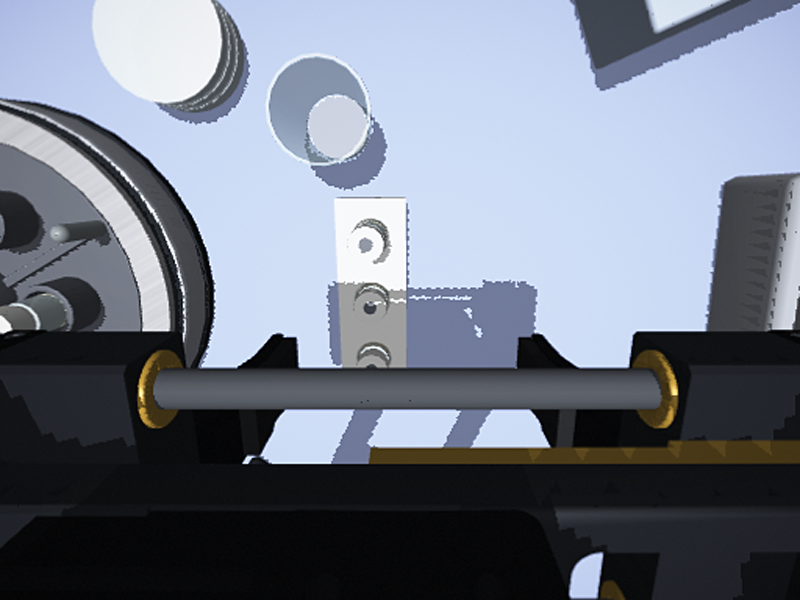

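```bash
python3 - <<'E'
from h import *
C=cal('wrist')
for u,v,z in[(366,242,.08),(371,307,.058)]: print(atz(C,u*.64,v*.64,z))
print(bot.read_state()['position'])
E
```

```text
[ 0.57262319 -0.29894845  0.08      ]
[ 0.52085858 -0.28594176  0.058     ]
[ 0.53697915 -0.32025086  0.22260578]
```

```bash
python3 -m handwheel '[{"hand":1,"dx":0,"dy":0,"dz":0,"wx":0,"wy":0,"wz":0},{"hand":1,"dx":0,"dy":0,"dz":0,"wx":0,"wy":0,"wz":0}]'; 
python3 - <<'E'
from h import *
C=cal('wrist');im,d=vision.capture('wrist');print(bot.read_state()['position'])
x0,y0,x1,y1=200,120,270,190
cv2.imwrite('pics/w3.png',cv2.resize(im[y0:y1,x0:x1,::-1],(700,600*700//600),interpolation=cv2.INTER_CUBIC)[:600])
np.savez('pics/w3.npz',R=C[1],t=C[2])
E
```

```text
time_s: 1.45
position: [0.5293, -0.3266, 0.2222]
tcp_rot: [[0.967, -0.254, -0.001], [-0.254, -0.967, 0.0], [-0.001, 0.0, -1.0]]
force: [-0.8, 0.7, 0.7]
opening: 1.001
[ 0.52878296 -0.32725408  0.22226139]
```

View pics/w3.png

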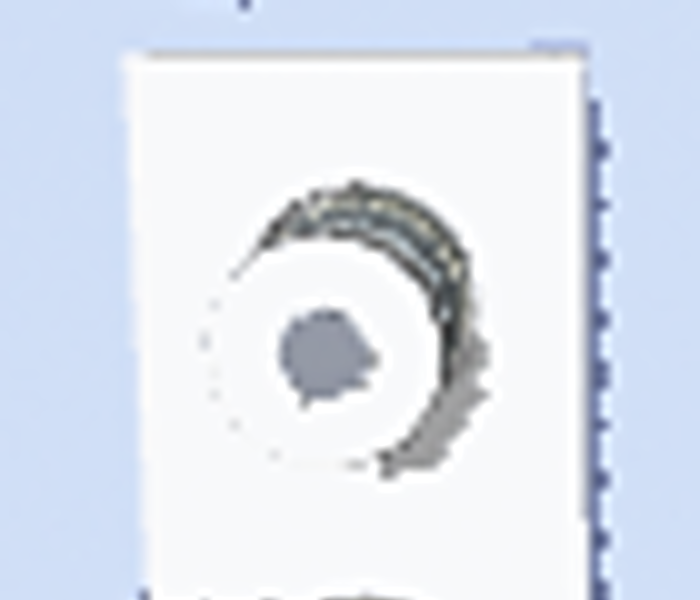

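```bash
python3 - <<'E'
from h import *
C=cal('wrist')
p=atz(C,231.9,154.6,.080); s=bot.read_state()['position']; print(p,s,p-s)
E
```

```text
[ 0.56445412 -0.30412958  0.08      ] [ 0.52878296 -0.32725408  0.22226139] [ 0.03567115  0.0231245  -0.14226139]
```

```bash
python3 -m handwheel '[{"hand":1,"dx":1.8,"dy":1.2,"dz":0,"wx":0,"wy":0,"wz":0},{"hand":1,"dx":1.7,"dy":1.2,"dz":-2.5,"wx":0,"wy":0,"wz":0},{"hand":1,"dx":0,"dy":0,"dz":-4,"wx":0,"wy":0,"wz":0},{"hand":1,"dx":0,"dy":0,"dz":-4,"wx":0,"wy":0,"wz":0},{"hand":1,"dx":0,"dy":0,"dz":-3,"wx":0,"wy":0,"wz":0},{"hand":1,"dx":0,"dy":0,"dz":-2.5,"wx":0,"wy":0,"wz":0},{"hand":1,"dx":0,"dy":0,"dz":-1.5,"wx":0,"wy":0,"wz":0},{"hand":1,"dx":0,"dy":0,"dz":0,"wx":0,"wy":0,"wz":0},{"hand":1,"dx":0,"dy":0,"dz":0,"wx":0,"wy":0,"wz":0}]'
python3 snap.py side 4; python3 - <<'E'
import cv2
im=cv2.imread('pics/side4.png')[150:350,350:600];cv2.imwrite('pics/side4c.png',cv2.resize(im,(750,600)))
E
```

```text
time_s: 2.4
position: [0.5647, -0.304, 0.0482]
tcp_rot: [[0.967, -0.257, 0.001], [-0.257, -0.967, -0.001], [0.001, 0.0, -1.0]]
force: [-0.6, 0.4, 1.1]
opening: 1.0
2.4 [ 0.5647 -0.304   0.0482] yaw_y -104.9 [-38.  44.  87.  -0.  49.  67.] [-0.6  0.4  1.1] 1.0004704963776954
```

View pics/side4c.png

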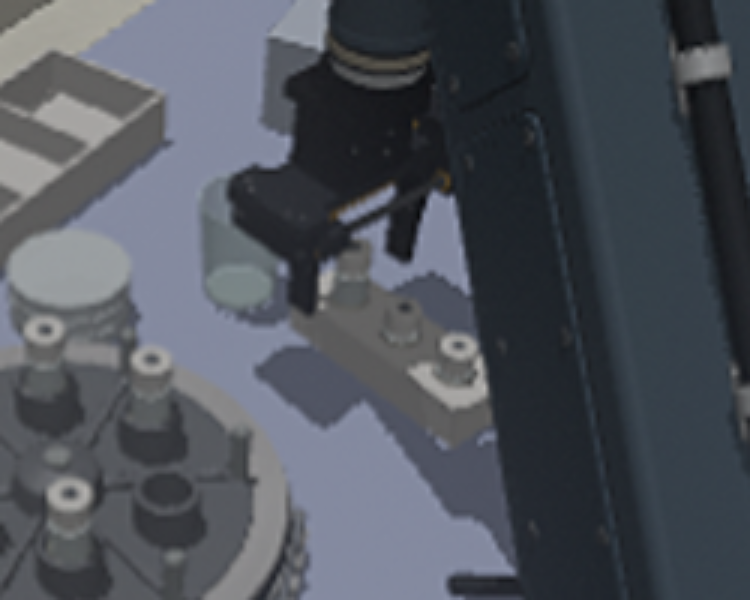

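Fingers straddle the tall vial (350,270 in the crop). Close and check.

```bash
python3 -m handwheel '[{"hand":-1,"dx":0,"dy":0,"dz":0,"wx":0,"wy":0,"wz":0},{"hand":-1,"dx":0,"dy":0,"dz":0,"wx":0,"wy":0,"wz":0},{"hand":-1,"dx":0,"dy":0,"dz":0,"wx":0,"wy":0,"wz":0},{"hand":-1,"dx":0,"dy":0,"dz":0,"wx":0,"wy":0,"wz":0},{"hand":-1,"dx":0,"dy":0,"dz":0,"wx":0,"wy":0,"wz":0},{"hand":-1,"dx":0,"dy":0,"dz":0,"wx":0,"wy":0,"wz":0},{"hand":-1,"dx":0,"dy":0,"dz":0,"wx":0,"wy":0,"wz":0}]'
```

```text
time_s: 3.15
position: [0.5647, -0.3027, 0.0475]
tcp_rot: [[0.967, -0.255, -0.0], [-0.255, -0.967, 0.0], [-0.0, -0.0, -1.0]]
force: [-0.1, 0.1, -0.5]
opening: 0.446
```

```bash
python3 -m handwheel '[{"hand":-1,"dx":0,"dy":0,"dz":0,"wx":0,"wy":0,"wz":0},{"hand":-1,"dx":0,"dy":0,"dz":0,"wx":0,"wy":0,"wz":0},{"hand":-1,"dx":0,"dy":0,"dz":0,"wx":0,"wy":0,"wz":0},{"hand":-1,"dx":0,"dy":0,"dz":0,"wx":0,"wy":0,"wz":0},{"hand":-1,"dx":0,"dy":0,"dz":0,"wx":0,"wy":0,"wz":0}]'
```

```text
time_s: 3.65
position: [0.5647, -0.3028, 0.0475]
tcp_rot: [[0.967, -0.255, -0.0], [-0.255, -0.967, 0.0], [-0.0, -0.0, -1.0]]
force: [0.5, -0.1, -0.0]
opening: 0.291
```

```bash
python3 -m handwheel '[{"hand":-1,"dx":0,"dy":0,"dz":2,"wx":0,"wy":0,"wz":0},{"hand":-1,"dx":0,"dy":0,"dz":4,"wx":0,"wy":0,"wz":0},{"hand":-1,"dx":0,"dy":0,"dz":4,"wx":0,"wy":0,"wz":0},{"hand":-1,"dx":0,"dy":0,"dz":4.5,"wx":0,"wy":0,"wz":0},{"hand":-1,"dx":-1.6,"dy":4.2,"dz":0,"wx":0,"wy":0,"wz":0.04},{"hand":-1,"dx":-1.6,"dy":4.2,"dz":0,"wx":0,"wy":0,"wz":0.04},{"hand":-1,"dx":-1.6,"dy":4.2,"dz":0,"wx":0,"wy":0,"wz":0.04},{"hand":-1,"dx":-1.6,"dy":4.2,"dz":0,"wx":0,"wy":0,"wz":0.04},{"hand":-1,"dx":-1.6,"dy":4.2,"dz":0,"wx":0,"wy":0,"wz":0.04},{"hand":-1,"dx":-1.6,"dy":4.2,"dz":0,"wx":0,"wy":0,"wz":0.04}]'
python3 -m handwheel '[{"hand":-1,"dx":-1.4,"dy":3.0,"dz":0,"wx":0,"wy":0,"wz":0.02},{"hand":-1,"dx":0,"dy":0,"dz":0,"wx":0,"wy":0,"wz":0},{"hand":-1,"dx":0,"dy":0,"dz":0,"wx":0,"wy":0,"wz":0},{"hand":-1,"dx":0,"dy":0,"dz":0,"wx":0,"wy":0,"wz":0}]'
python3 snap.py wrist 5;python3 snap.py side 5
```

```text
time_s: 4.65
position: [0.4678, -0.0493, 0.1928]
tcp_rot: [[1.0, -0.017, 0.001], [-0.017, -1.0, -0.0], [0.001, 0.0, -1.0]]
force: [0.8, 0.5, -0.3]
opening: 0.288
time_s: 5.05
position: [0.4559, -0.0217, 0.1929]
tcp_rot: [[1.0, 0.001, 0.002], [0.001, -1.0, -0.001], [0.002, 0.001, -1.0]]
force: [-0.8, -0.4, -1.3]
opening: 0.289
5.05 [ 0.4559 -0.0217  0.1929] yaw_y -89.9 [-17.  20. 108.  -0.  52.  73.] [-0.8 -0.4 -1.3] 0.2887199345106747
5.1 [ 0.4559 -0.0219  0.1928] yaw_y -90.0 [-17.  20. 107.  -0.  52.  73.] [-0.1 -0.7  0.2] 0.2897599138390817
```

View pics/wrist5.png

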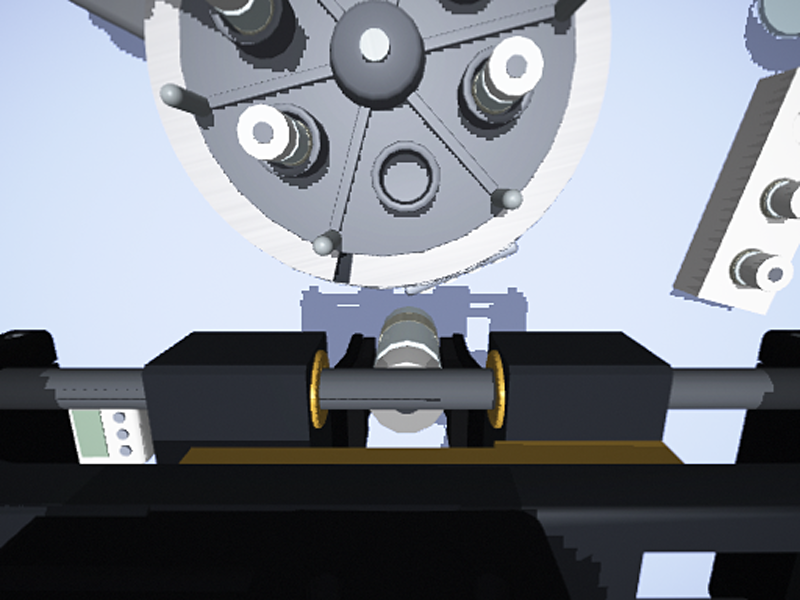

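View pics/side5.png

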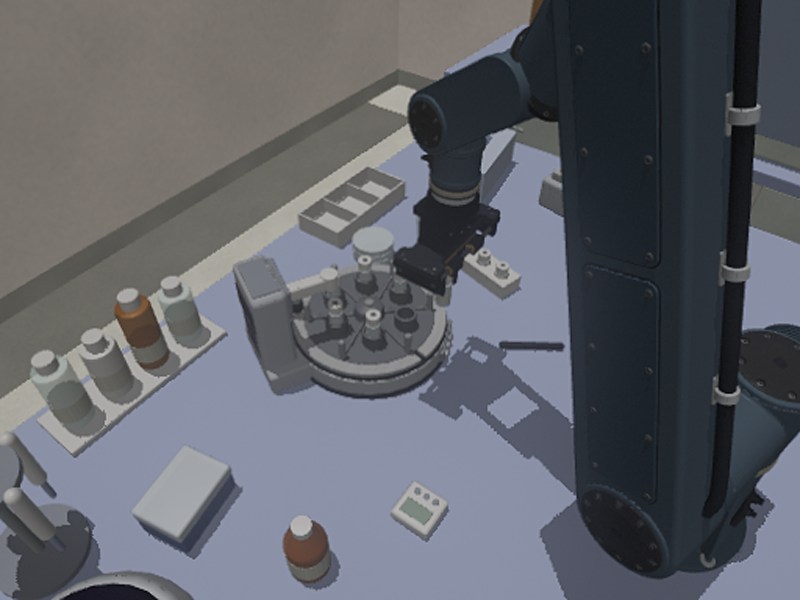

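```bash
python3 - <<'E'
from h import *
f=np.load('pics/wrist5.npz');im=f['im'][:,:,::-1]
def crop(x0,y0,x1,y1,k,n): cv2.imwrite(n,cv2.resize(im[y0:y1,x0:x1],None,fx=k,fy=k,interpolation=cv2.INTER_CUBIC))
crop(190,80,345,180,5,'pics/w5a.png'); crop(215,180,305,285,5.5,'pics/w5b.png')
E
```

```text
(no output)
```

View pics/w5a.png

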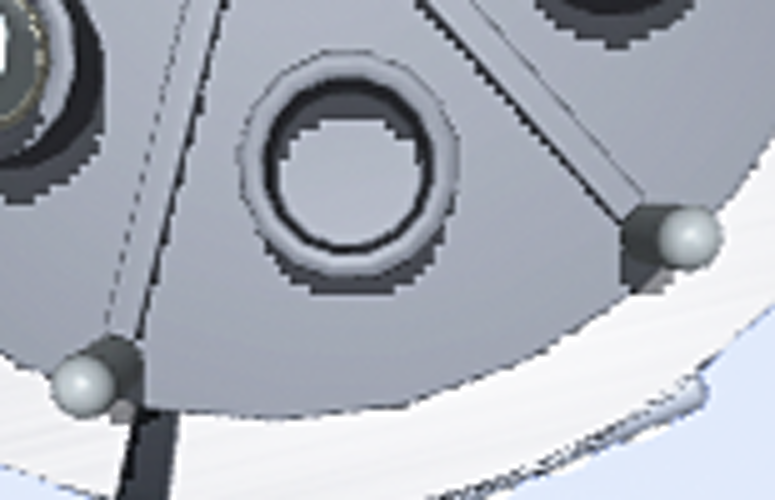

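View pics/w5b.png

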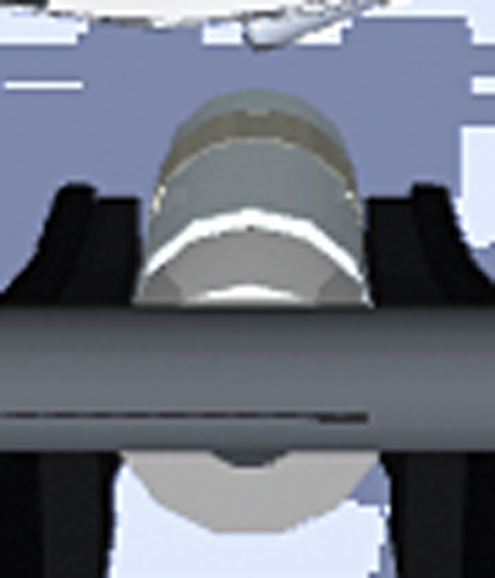

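```bash
python3 - <<'E'
from h import *
f=np.load('pics/wrist5.npz');c,_,_=cal('wrist');C=(c,f['R'],f['t'])
g=lambda x,y,z: atz(C,190-.4+x/5,80-.4+y/5,z)
cup=g(350,164.5,.09);p1=g(690,237,.102);p2=g(84,385,.102)
print(cup,p1,p2,np.linalg.norm(p1-p2)); 
m=(p1+p2)[:2]/2; d=(p2-p1)[:2];d/=np.linalg.norm(d);n=np.array([d[1],-d[0]]);
print('cup from posts',m+n*.0267,m-n*.0267)
t=np.array([.4559,-.0217])
for z0,z in [('foot',.1575),('cap',.2255)]:
  q=[proj(C,[t[0]+.013*np.cos(a),t[1]+.013*np.sin(a),z]) for a in np.radians([0,90,180,270])]
  print(z0,[((x-215+.4)*5.5,(y-180+.4)*5.5) for x,y in q])
E
```

```text
[ 0.5285676 -0.0206171  0.09     ] [ 0.51601625 -0.08095157  0.102     ] [0.48960615 0.02774119 0.102     ] 0.11185530806446553
cup from posts [ 0.5287563  -0.02030107] [ 0.47686611 -0.03290931]
foot [(np.float64(254.56049075952916), np.float64(83.72047353238716)), (np.float64(158.7295483351449), np.float64(175.9063616493328)), (np.float64(254.28112915926027), np.float64(265.41651907935)), (np.float64(350.09412709668607), np.float64(176.03555699704583))]
cap [(np.float64(256.58197223572284), np.float64(282.649195766702)), (np.float64(116.61483695066275), np.float64(412.7584952612858)), (np.float64(256.08681680858166), np.float64(537.2438896760078)), (np.float64(396.01336183596794), np.float64(412.8971667535719))]
```

```bash
python3 -m handwheel '[{"hand":-1,"dx":2.5,"dy":0.1,"dz":0,"wx":0,"wy":0,"wz":0},{"hand":-1,"dx":2.5,"dy":0.1,"dz":0,"wx":0,"wy":0,"wz":0},{"hand":-1,"dx":2.25,"dy":0,"dz":0,"wx":0,"wy":0,"wz":0},{"hand":-1,"dx":0,"dy":0,"dz":-2,"wx":0,"wy":0,"wz":0},{"hand":-1,"dx":0,"dy":0,"dz":-2,"wx":0,"wy":0,"wz":0},{"hand":-1,"dx":0,"dy":0,"dz":-1.5,"wx":0,"wy":0,"wz":0},{"hand":-1,"dx":0,"dy":0,"dz":0,"wx":0,"wy":0,"wz":0},{"hand":-1,"dx":0,"dy":0,"dz":0,"wx":0,"wy":0,"wz":0}]'
python3 snap.py side 6; python3 - <<'E'
import cv2
im=cv2.imread('pics/side6.png')[200:400,250:500];cv2.imwrite('pics/side6c.png',cv2.resize(im,(750,600)))
E
```

```text
time_s: 5.95
position: [0.5276, -0.0196, 0.1374]
tcp_rot: [[1.0, 0.001, -0.0], [0.001, -1.0, 0.0], [-0.0, -0.0, -1.0]]
force: [0.2, -0.4, -0.1]
opening: 0.29
5.95 [ 0.5276 -0.0196  0.1374] yaw_y -90.0 [-14.  30. 101.  -0.  49.  76.] [ 0.2 -0.4 -0.1] 0.2901315592000964
```

View pics/side6c.png

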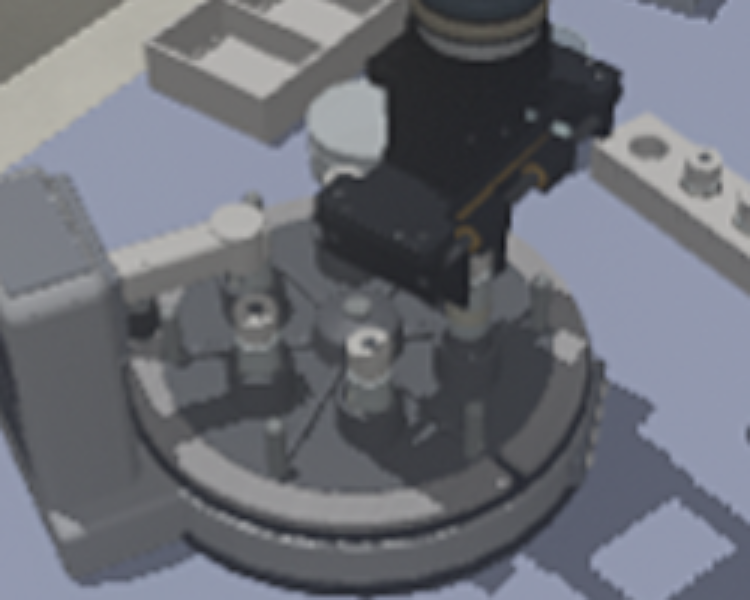

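```bash
python3 -m handwheel '[{"hand":-1,"dx":0.08,"dy":-0.05,"dz":-0.7,"wx":0,"wy":0,"wz":0},{"hand":-1,"dx":0,"dy":0,"dz":-0.5,"wx":0,"wy":0,"wz":0},{"hand":-1,"dx":0,"dy":0,"dz":-0.5,"wx":0,"wy":0,"wz":0},{"hand":-1,"dx":0,"dy":0,"dz":0,"wx":0,"wy":0,"wz":0}]'
python3 -m handwheel '[{"hand":-1,"dx":0,"dy":0,"dz":-0.5,"wx":0,"wy":0,"wz":0},{"hand":-1,"dx":0,"dy":0,"dz":-0.5,"wx":0,"wy":0,"wz":0},{"hand":-1,"dx":0,"dy":0,"dz":0,"wx":0,"wy":0,"wz":0}]'
```

```text
time_s: 6.4
position: [0.5274, -0.0191, 0.1199]
tcp_rot: [[1.0, 0.002, -0.001], [0.002, -1.0, 0.0], [-0.001, -0.0, -1.0]]
force: [-0.1, 0.4, -0.1]
opening: 0.287
time_s: 6.7
position: [0.5274, -0.0191, 0.1098]
tcp_rot: [[1.0, 0.002, -0.002], [0.002, -1.0, 0.0], [-0.002, -0.0, -1.0]]
force: [0.1, 0.0, -0.4]
opening: 0.285
```

```bash
python3 -m handwheel '[{"hand":-1,"dx":0.03,"dy":-0.03,"dz":-0.4,"wx":0,"wy":0,"wz":0},{"hand":-1,"dx":0,"dy":0,"dz":-0.4,"wx":0,"wy":0,"wz":0},{"hand":-1,"dx":0,"dy":0,"dz":-0.2,"wx":0,"wy":0,"wz":0},{"hand":-1,"dx":0,"dy":0,"dz":0,"wx":0,"wy":0,"wz":0}]'
python3 -m handwheel '[{"hand":-1,"dx":0,"dy":0,"dz":-0.1,"wx":0,"wy":0,"wz":0},{"hand":-1,"dx":0,"dy":0,"dz":0,"wx":0,"wy":0,"wz":0}]'
```

```text
time_s: 7.1
position: [0.528, -0.0195, 0.1002]
tcp_rot: [[1.0, 0.002, -0.001], [0.002, -1.0, 0.0], [-0.001, -0.0, -1.0]]
force: [0.3, 1.7, 0.8]
opening: 0.288
time_s: 7.3
position: [0.5283, -0.0196, 0.0996]
tcp_rot: [[1.0, 0.002, 0.0], [0.002, -1.0, 0.0], [0.0, -0.0, -1.0]]
force: [-1.0, 0.7, 0.3]
opening: 0.288
```

```bash
python3 -m handwheel '[{"hand":-1,"dx":0,"dy":0,"dz":-0.1,"wx":0,"wy":0,"wz":0},{"hand":-1,"dx":0,"dy":0,"dz":0,"wx":0,"wy":0,"wz":0}]'
python3 -m handwheel '[{"hand":-1,"dx":0,"dy":0,"dz":-0.05,"wx":0,"wy":0,"wz":0},{"hand":-1,"dx":0,"dy":0,"dz":0,"wx":0,"wy":0,"wz":0}]'
```

```text
time_s: 7.5
position: [0.5283, -0.0196, 0.0985]
tcp_rot: [[1.0, 0.002, 0.0], [0.002, -1.0, 0.0], [0.0, -0.0, -1.0]]
force: [0.3, 0.6, 0.9]
opening: 0.293
time_s: 7.7
position: [0.5283, -0.0196, 0.098]
tcp_rot: [[1.0, 0.002, 0.0], [0.002, -1.0, -0.0], [0.0, 0.0, -1.0]]
force: [0.3, 0.3, -0.9]
opening: 0.293
```

```bash
python3 -m handwheel '[{"hand":-1,"dx":0,"dy":0,"dz":-0.05,"wx":0,"wy":0,"wz":0},{"hand":-1,"dx":0,"dy":0,"dz":0,"wx":0,"wy":0,"wz":0}]'
python3 -m handwheel '[{"hand":0,"dx":0,"dy":0,"dz":0,"wx":0,"wy":0,"wz":0},{"hand":0,"dx":0,"dy":0,"dz":0,"wx":0,"wy":0,"wz":0},{"hand":0,"dx":0,"dy":0,"dz":0,"wx":0,"wy":0,"wz":0},{"hand":0,"dx":0,"dy":0,"dz":0,"wx":0,"wy":0,"wz":0}]'
```

```text
time_s: 7.9
position: [0.5283, -0.0196, 0.0975]
tcp_rot: [[1.0, 0.002, -0.0], [0.002, -1.0, 0.0], [-0.0, -0.0, -1.0]]
force: [0.8, -0.3, 0.1]
opening: 0.294
time_s: 8.3
position: [0.5283, -0.0196, 0.0976]
tcp_rot: [[1.0, 0.002, 0.0], [0.002, -1.0, -0.0], [0.0, 0.0, -1.0]]
force: [0.2, 0.5, -0.3]
opening: 0.483
```

Rise and back off to look.

```bash
python3 -m handwheel '[{"hand":0,"dx":0,"dy":0,"dz":1,"wx":0,"wy":0,"wz":0},{"hand":0,"dx":0,"dy":0,"dz":3,"wx":0,"wy":0,"wz":0},{"hand":0,"dx":0,"dy":0,"dz":4,"wx":0,"wy":0,"wz":0},{"hand":-1,"dx":-2.5,"dy":-1,"dz":3,"wx":0,"wy":0,"wz":0},{"hand":-1,"dx":-3.5,"dy":-1,"dz":0,"wx":0,"wy":0,"wz":0},{"hand":-1,"dx":0,"dy":0,"dz":0,"wx":0,"wy":0,"wz":0},{"hand":-1,"dx":0,"dy":0,"dz":0,"wx":0,"wy":0,"wz":0}]'
python3 snap.py wrist 7;python3 snap.py side 7
python3 - <<'E'
import cv2
im=cv2.imread('pics/side7.png')[200:400,250:500];cv2.imwrite('pics/side7c.png',cv2.resize(im,(750,600)))
E
```

```text
time_s: 9.0
position: [0.468, -0.0397, 0.2085]
tcp_rot: [[1.0, 0.001, 0.002], [0.001, -1.0, -0.0], [0.002, 0.0, -1.0]]
force: [-0.3, 0.4, 0.8]
opening: 0.22
9.0 [ 0.468  -0.0397  0.2085] yaw_y -89.9 [-19.  19. 105.   0.  56.  71.] [-0.3  0.4  0.8] 0.22045579352233016
9.05 [ 0.469  -0.0398  0.2082] yaw_y -89.9 [-18.  20. 105.   0.  56.  71.] [-0.1  0.9 -0.2] 0.1775863828893713
```

View pics/wrist7.png

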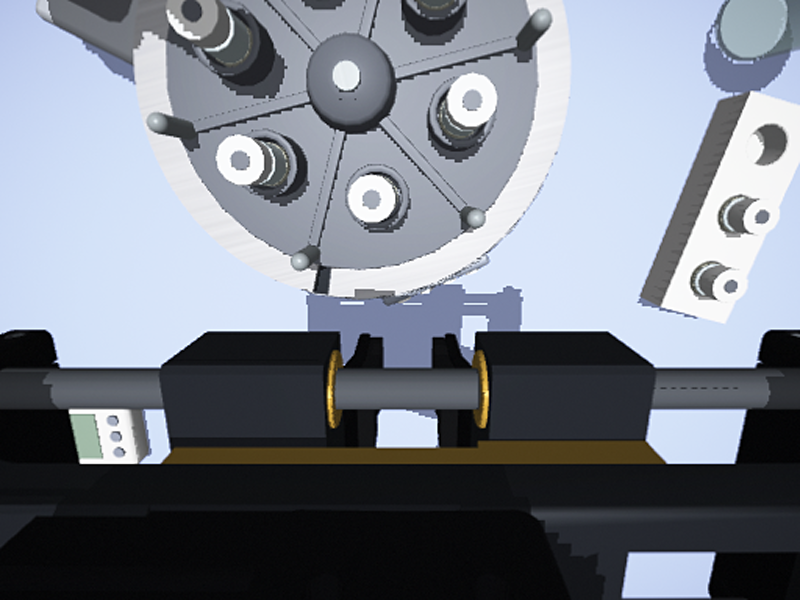

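View pics/side7c.png

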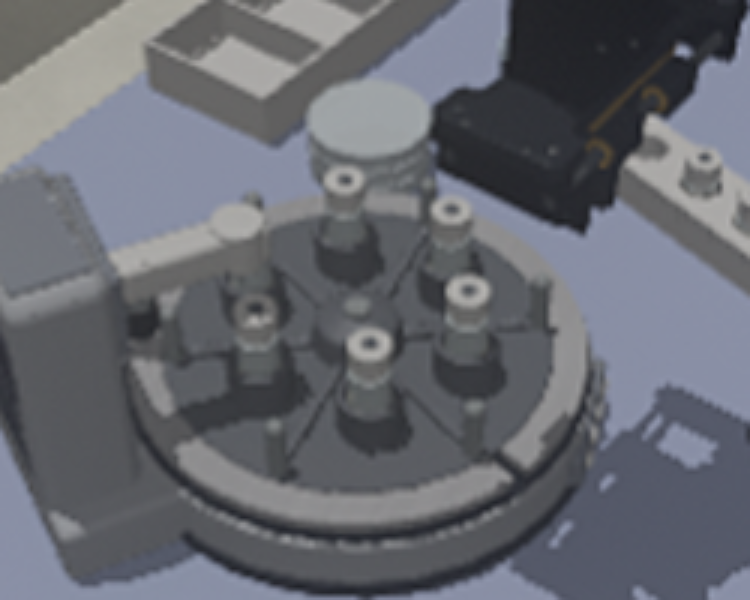

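```bash
python3 - <<'E'
from h import *
from scipy.optimize import least_squares
f=np.load('pics/wrist7.npz');c,_,_=cal('wrist');C=(c,f['R'],f['t'])
g=lambda x,y,z: atz(C,x*.64-.2,y*.64-.2,z)[:2]
caps=[g(x,y,.13) for x,y in[(240,161),(371,200),(471,100)]]
posts=[g(x,y,.102) for x,y in[(155,122),(303,261),(475,217),(541,18)]]
print(caps,posts,g(346,75,.095))
def model(p):
    ax=p[:2];th=p[2];r=[]
    def near(pt,rad,off):
        v=pt-ax;a=np.arctan2(v[1],v[0]);k=np.round((a-th-off)/(np.pi/3)); a0=th+off+k*np.pi/3
        return pt-ax-rad*np.array([np.cos(a0),np.sin(a0)])
    for q in caps: r+=list(near(q,.072,0))
    for q in posts: r+=list(near(q,.114,np.pi/6))
    return np.array(r)
s=least_squares(model,[.597,-.002,np.radians(194)]);print(s.x,np.degrees(s.x[2]));print((s.fun.reshape(-1,2)*1000).round(1))
ax=s.x[:2];th=s.x[2]
for k in range(6):
  a=th+np.pi/6+k*np.pi/3;print(np.degrees(a)%360,ax+.114*np.array([np.cos(a),np.sin(a)]))
E
```

```text
[array([0.54791109, 0.04908629]), array([ 0.52776964, -0.01979905]), array([ 0.57785558, -0.07196583])] [array([0.57092507, 0.10654342]), array([0.48963684, 0.02559117]), array([ 0.51677107, -0.08061039]), array([ 0.6244832 , -0.11264107])] [ 0.59729925 -0.00390319]
[ 5.98099463e-01 -3.04588193e-03  3.38554378e+00] 193.97737003552797
[[-0.2  0.3]
 [-0.5  0.6]
 [-0.4  0.3]
 [ 0.4 -1. ]
 [ 1.1 -2.8]
 [ 0.7  1.6]
 [-1.2  1. ]]
223.97737003552797 [ 0.51606345 -0.08220454]
283.97737003552794 [ 0.62563487 -0.11367048]
343.977370035528 [ 0.70767088 -0.03451182]
43.97737003552794 [0.68013547 0.07611278]
103.97737003552794 [0.57056406 0.10757872]
163.977370035528 [0.48852805 0.02842006]
```

```bash
python3 -m handwheel '[{"hand":-1,"dx":3.6,"dy":-1.3,"dz":0,"wx":0,"wy":0,"wz":0.094},{"hand":-1,"dx":3.6,"dy":-1.3,"dz":0,"wx":0,"wy":0,"wz":0.094},{"hand":-1,"dx":3.6,"dy":-1.3,"dz":0,"wx":0,"wy":0,"wz":0.094},{"hand":-1,"dx":3.6,"dy":-1.3,"dz":0,"wx":0,"wy":0,"wz":0.094},{"hand":-1,"dx":3.6,"dy":-1.2,"dz":0,"wx":0,"wy":0,"wz":0.094},{"hand":-1,"dx":0,"dy":0,"dz":-3,"wx":0,"wy":0,"wz":0},{"hand":-1,"dx":0,"dy":0,"dz":-3,"wx":0,"wy":0,"wz":0},{"hand":-1,"dx":0,"dy":0,"dz":-1,"wx":0,"wy":0,"wz":0},{"hand":-1,"dx":0,"dy":0,"dz":0,"wx":0,"wy":0,"wz":0},{"hand":-1,"dx":0,"dy":0,"dz":0,"wx":0,"wy":0,"wz":0}]'
python3 snap.py wrist 8;python3 snap.py side 8
python3 - <<'E'
import cv2
im=cv2.imread('pics/side8.png')[150:350,250:500];cv2.imwrite('pics/side8c.png',cv2.resize(im,(750,600)))
E
```

```text
time_s: 10.1
position: [0.6492, -0.1036, 0.1382]
tcp_rot: [[0.891, 0.455, 0.001], [0.455, -0.891, -0.0], [0.001, 0.001, -1.0]]
force: [0.9, -0.1, 0.2]
opening: 0.005
10.1 [ 0.6492 -0.1036  0.1382] yaw_y -62.9 [-19.  38.  81.   0.  60.  44.] [ 0.9 -0.1  0.2] 0.005163303679570423
10.15 [ 0.6495 -0.1038  0.1389] yaw_y -63.0 [-19.  38.  81.   0.  60.  44.] [0.5 0.3 0.3] 0.0022077941734436257
```

View pics/wrist8.png

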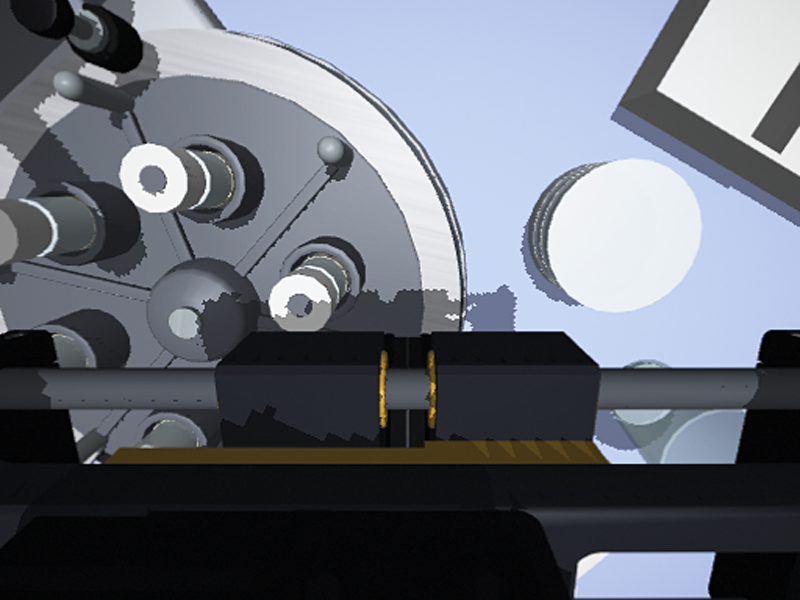

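View pics/side8c.png

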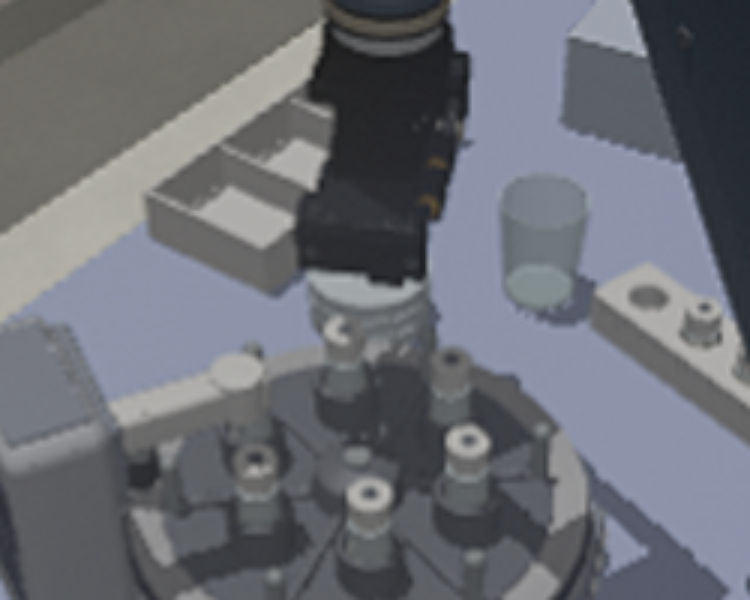

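```bash
python3 -m handwheel '[{"hand":-1,"dx":0.03,"dy":-0.05,"dz":-2,"wx":0,"wy":0,"wz":0},{"hand":-1,"dx":0,"dy":0,"dz":-1.5,"wx":0,"wy":0,"wz":0},{"hand":-1,"dx":0,"dy":0,"dz":-1,"wx":0,"wy":0,"wz":0},{"hand":-1,"dx":0,"dy":0,"dz":0,"wx":0,"wy":0,"wz":0}]'
python3 -m handwheel '[{"hand":-1,"dx":0,"dy":0,"dz":-0.7,"wx":0,"wy":0,"wz":0},{"hand":-1,"dx":0,"dy":0,"dz":-0.7,"wx":0,"wy":0,"wz":0},{"hand":-1,"dx":0,"dy":0,"dz":0,"wx":0,"wy":0,"wz":0}]'
cat > arc.py <<'E'
# arc.py a0 a1 n r : deltas cm per row, clockwise along the arc
import sys
from h import *
ax=np.array([.598,-.0025]);a0,a1,n,r=float(sys.argv[1]),float(sys.argv[2]),int(sys.argv[3]),float(sys.argv[4])
A=np.radians(np.linspace(a0,a1,n+1));P=ax+r*np.c_[np.cos(A),np.sin(A)]
p=bot.read_state()['position'][:2];v=p-ax;print('now ang',np.degrees(np.arctan2(v[1],v[0]))%360,'r',np.hypot(*v),'start off cm',((P[0]-p)*100).round(2),'wz/row',(A[1]-A[0]).round(4))
for d,a in zip(np.diff(P,axis=0)*100,np.degrees(A[1:])):print(d.round(2),a.round(1))
E
python3 arc.py 297 217 16 .114
```

```text
time_s: 10.6
position: [0.6474, -0.1037, 0.0911]
tcp_rot: [[0.891, 0.454, -0.003], [0.454, -0.891, 0.001], [-0.002, -0.002, -1.0]]
force: [-0.4, 0.4, -0.8]
opening: 0.005
time_s: 10.9
position: [0.648, -0.1039, 0.0776]
tcp_rot: [[0.891, 0.454, -0.002], [0.454, -0.891, 0.001], [-0.001, -0.001, -1.0]]
force: [-0.5, 0.2, -0.4]
opening: 0.009
now ang 296.2370389115528 r 0.11305394202756308 start off cm [ 0.18 -0.02] wz/row -0.0873
[-0.9  -0.41] 292.0
[-0.94 -0.33] 287.0
[-0.96 -0.25] 282.0
[-0.98 -0.16] 277.0
[-0.99 -0.08] 272.0
[-0.99  0.01] 267.0
[-0.99  0.1 ] 262.0
[-0.98  0.18] 257.0
[-0.96  0.27] 252.0
[-0.93  0.35] 247.0
[-0.9   0.43] 242.0
[-0.86  0.5 ] 237.0
[-0.81  0.58] 232.0
[-0.76  0.65] 227.0
[-0.7   0.71] 222.0
[-0.63  0.77] 217.0
```

```bash
python3 -m handwheel '[{"hand":-1,"dx":-0.18,"dy":-0.08,"dz":0,"wx":0,"wy":0,"wz":-0.0175},{"hand":-1,"dx":-0.18,"dy":-0.08,"dz":0,"wx":0,"wy":0,"wz":-0.0175},{"hand":-1,"dx":-0.18,"dy":-0.08,"dz":0,"wx":0,"wy":0,"wz":-0.0175},{"hand":-1,"dx":-0.18,"dy":-0.08,"dz":0,"wx":0,"wy":0,"wz":-0.0175}]'
python3 -m handwheel '[{"hand":-1,"dx":-0.18,"dy":-0.08,"dz":0,"wx":0,"wy":0,"wz":-0.0175},{"hand":-1,"dx":-0.19,"dy":-0.07,"dz":0,"wx":0,"wy":0,"wz":-0.0175},{"hand":-1,"dx":-0.19,"dy":-0.07,"dz":0,"wx":0,"wy":0,"wz":-0.0175}]'
python3 -m handwheel '[{"hand":-1,"dx":-0.19,"dy":-0.07,"dz":0,"wx":0,"wy":0,"wz":-0.0175},{"hand":-1,"dx":-0.19,"dy":-0.06,"dz":0,"wx":0,"wy":0,"wz":-0.0175},{"hand":-1,"dx":-0.19,"dy":-0.06,"dz":0,"wx":0,"wy":0,"wz":-0.0175}]'
```

```text
time_s: 11.3
position: [0.6413, -0.1074, 0.0789]
tcp_rot: [[0.921, 0.39, 0.0], [0.39, -0.921, -0.0], [0.0, 0.0, -1.0]]
force: [0.2, 0.2, -0.4]
opening: 0.007
time_s: 11.6
position: [0.6374, -0.1092, 0.0788]
tcp_rot: [[0.94, 0.34, 0.004], [0.34, -0.94, 0.0], [0.004, 0.001, -1.0]]
force: [3.6, 1.5, -2.5]
opening: -0.0
time_s: 11.9
position: [0.6307, -0.1114, 0.0788]
tcp_rot: [[0.957, 0.291, 0.002], [0.291, -0.957, -0.0], [0.001, 0.001, -1.0]]
force: [5.2, 1.7, -0.5]
opening: 0.003
```

```bash
python3 -m handwheel '[{"hand":-1,"dx":-0.26,"dy":-0.07,"dz":0,"wx":0,"wy":0,"wz":-0.022},{"hand":-1,"dx":-0.29,"dy":-0.07,"dz":0,"wx":0,"wy":0,"wz":-0.026},{"hand":-1,"dx":-0.29,"dy":-0.07,"dz":0,"wx":0,"wy":0,"wz":-0.026},{"hand":-1,"dx":-0.3,"dy":-0.05,"dz":0,"wx":0,"wy":0,"wz":-0.026},{"hand":-1,"dx":-0.3,"dy":-0.05,"dz":0,"wx":0,"wy":0,"wz":-0.026},{"hand":-1,"dx":-0.3,"dy":-0.04,"dz":0,"wx":0,"wy":0,"wz":-0.026},{"hand":-1,"dx":-0.3,"dy":-0.03,"dz":0,"wx":0,"wy":0,"wz":-0.026},{"hand":-1,"dx":-0.3,"dy":-0.02,"dz":0,"wx":0,"wy":0,"wz":-0.026},{"hand":-1,"dx":-0.3,"dy":-0.01,"dz":0,"wx":0,"wy":0,"wz":-0.026},{"hand":-1,"dx":-0.3,"dy":0,"dz":0,"wx":0,"wy":0,"wz":-0.026}]'
python3 arc.py 272 217 11 .114
```

```text
time_s: 12.9
position: [0.601, -0.1161, 0.0788]
tcp_rot: [[0.999, 0.039, 0.001], [0.039, -0.999, -0.001], [0.001, 0.001, -1.0]]
force: [5.0, -0.9, -1.1]
opening: 0.003
now ang 271.5351798019235 r 0.11365462615539389 start off cm [ 0.09 -0.03] wz/row -0.0873
[-0.99  0.01] 267.0
[-0.99  0.1 ] 262.0
[-0.98  0.18] 257.0
[-0.96  0.27] 252.0
[-0.93  0.35] 247.0
[-0.9   0.43] 242.0
[-0.86  0.5 ] 237.0
[-0.81  0.58] 232.0
[-0.76  0.65] 227.0
[-0.7   0.71] 222.0
[-0.63  0.77] 217.0
```

```bash
python3 -m handwheel '[{"hand":-1,"dx":-0.32,"dy":0.0,"dz":0,"wx":0,"wy":0,"wz":-0.029},{"hand":-1,"dx":-0.33,"dy":0.01,"dz":0,"wx":0,"wy":0,"wz":-0.029},{"hand":-1,"dx":-0.33,"dy":0.02,"dz":0,"wx":0,"wy":0,"wz":-0.029},{"hand":-1,"dx":-0.33,"dy":0.03,"dz":0,"wx":0,"wy":0,"wz":-0.029},{"hand":-1,"dx":-0.33,"dy":0.04,"dz":0,"wx":0,"wy":0,"wz":-0.029},{"hand":-1,"dx":-0.33,"dy":0.05,"dz":0,"wx":0,"wy":0,"wz":-0.029},{"hand":-1,"dx":-0.33,"dy":0.06,"dz":0,"wx":0,"wy":0,"wz":-0.029},{"hand":-1,"dx":-0.32,"dy":0.07,"dz":0,"wx":0,"wy":0,"wz":-0.029},{"hand":-1,"dx":-0.32,"dy":0.08,"dz":0,"wx":0,"wy":0,"wz":-0.029},{"hand":-1,"dx":-0.32,"dy":0.09,"dz":0,"wx":0,"wy":0,"wz":-0.029}]'
python3 -m handwheel '[{"hand":-1,"dx":-0.31,"dy":0.1,"dz":0,"wx":0,"wy":0,"wz":-0.029},{"hand":-1,"dx":-0.31,"dy":0.11,"dz":0,"wx":0,"wy":0,"wz":-0.029},{"hand":-1,"dx":-0.31,"dy":0.12,"dz":0,"wx":0,"wy":0,"wz":-0.029},{"hand":-1,"dx":-0.3,"dy":0.13,"dz":0,"wx":0,"wy":0,"wz":-0.029},{"hand":-1,"dx":-0.3,"dy":0.14,"dz":0,"wx":0,"wy":0,"wz":-0.029},{"hand":-1,"dx":-0.3,"dy":0.15,"dz":0,"wx":0,"wy":0,"wz":-0.029},{"hand":-1,"dx":-0.29,"dy":0.16,"dz":0,"wx":0,"wy":0,"wz":-0.029},{"hand":-1,"dx":-0.28,"dy":0.17,"dz":0,"wx":0,"wy":0,"wz":-0.029},{"hand":-1,"dx":-0.28,"dy":0.18,"dz":0,"wx":0,"wy":0,"wz":-0.029},{"hand":-1,"dx":-0.27,"dy":0.19,"dz":0,"wx":0,"wy":0,"wz":-0.029}]'
python3 arc.py 240 210 6 .114
```

```text
time_s: 13.9
position: [0.5684, -0.112, 0.0787]
tcp_rot: [[0.969, -0.248, 0.001], [-0.248, -0.969, -0.002], [0.002, 0.002, -1.0]]
force: [3.4, -3.9, -0.3]
opening: 0.002
time_s: 14.9
position: [0.5384, -0.0976, 0.0786]
tcp_rot: [[0.857, -0.515, 0.0], [-0.515, -0.857, -0.002], [0.001, 0.002, -1.0]]
force: [1.9, -6.1, -0.3]
opening: 0.006
now ang 237.90453477976786 r 0.11220713843784402 start off cm [ 0.26 -0.37] wz/row -0.0873
[-0.84  0.53] 235.0
[-0.79  0.61] 230.0
[-0.73  0.67] 225.0
[-0.67  0.73] 220.0
[-0.61  0.79] 215.0
[-0.53  0.84] 210.0
```

```bash
python3 -m handwheel '[{"hand":-1,"dx":-0.28,"dy":0.16,"dz":0,"wx":0,"wy":0,"wz":-0.029},{"hand":-1,"dx":-0.28,"dy":0.17,"dz":0,"wx":0,"wy":0,"wz":-0.029},{"hand":-1,"dx":-0.28,"dy":0.18,"dz":0,"wx":0,"wy":0,"wz":-0.029},{"hand":-1,"dx":-0.27,"dy":0.19,"dz":0,"wx":0,"wy":0,"wz":-0.029},{"hand":-1,"dx":-0.27,"dy":0.2,"dz":0,"wx":0,"wy":0,"wz":-0.029},{"hand":-1,"dx":-0.26,"dy":0.21,"dz":0,"wx":0,"wy":0,"wz":-0.029},{"hand":-1,"dx":-0.25,"dy":0.22,"dz":0,"wx":0,"wy":0,"wz":-0.029},{"hand":-1,"dx":-0.25,"dy":0.22,"dz":0,"wx":0,"wy":0,"wz":-0.029},{"hand":-1,"dx":-0.24,"dy":0.23,"dz":0,"wx":0,"wy":0,"wz":-0.029},{"hand":-1,"dx":-0.23,"dy":0.23,"dz":0,"wx":0,"wy":0,"wz":-0.029}]'
python3 -m handwheel '[{"hand":-1,"dx":-0.22,"dy":0.24,"dz":0,"wx":0,"wy":0,"wz":-0.029},{"hand":-1,"dx":-0.22,"dy":0.25,"dz":0,"wx":0,"wy":0,"wz":-0.029},{"hand":-1,"dx":-0.21,"dy":0.25,"dz":0,"wx":0,"wy":0,"wz":-0.029},{"hand":-1,"dx":-0.14,"dy":0.18,"dz":0,"wx":0,"wy":0,"wz":-0.02},{"hand":-1,"dx":-0.05,"dy":0.06,"dz":0,"wx":0,"wy":0,"wz":-0.01},{"hand":-1,"dx":0.2,"dy":-0.25,"dz":0,"wx":0,"wy":0,"wz":0},{"hand":-1,"dx":0.35,"dy":-0.5,"dz":0,"wx":0,"wy":0,"wz":0},{"hand":-1,"dx":0,"dy":0,"dz":0,"wx":0,"wy":0,"wz":0}]'
python3 arc.py 240 210 2 .114; python3 snap.py side 9
```

```text
time_s: 15.9
position: [0.5138, -0.0767, 0.0787]
tcp_rot: [[0.673, -0.739, 0.003], [-0.739, -0.673, -0.001], [0.003, -0.002, -1.0]]
force: [5.9, -1.6, -3.2]
opening: 0.002
time_s: 16.7
position: [0.5088, -0.0742, 0.0782]
tcp_rot: [[0.584, -0.811, -0.002], [-0.811, -0.584, 0.001], [-0.002, 0.001, -1.0]]
force: [-0.3, 0.2, 0.5]
opening: 0.002
now ang 218.78419699542462 r 0.11442760393557301 start off cm [ 3.22 -2.71] wz/row -0.2618
[-2.36  1.81] 225.0
[-1.81  2.36] 210.0
16.7 [ 0.5088 -0.0742  0.0782] yaw_y -144.2 [-21.  35. 105.  -0.  40. 123.] [-0.3  0.2  0.5] 0.0021662334839726806
```

View pics/side9.png

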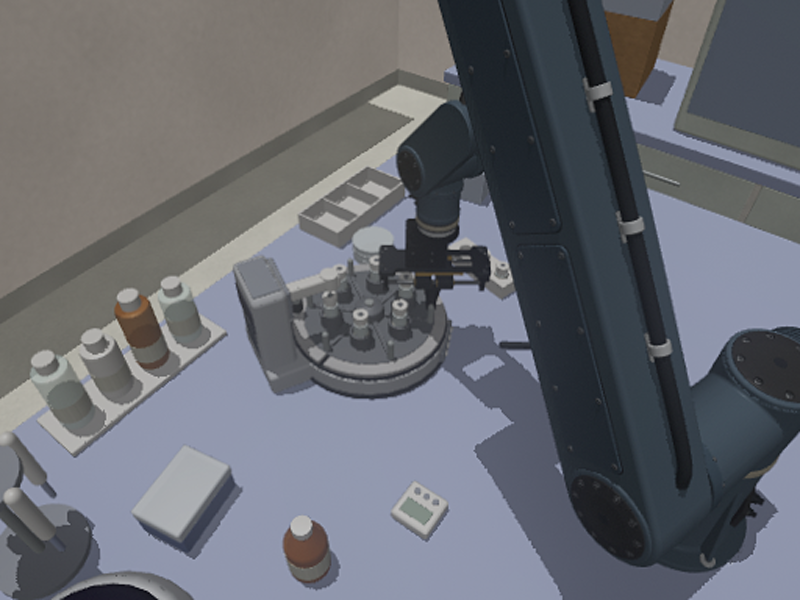

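```bash
python3 -m handwheel '[{"hand":-1,"dx":0,"dy":0,"dz":3,"wx":0,"wy":0,"wz":0},{"hand":-1,"dx":0,"dy":0,"dz":4,"wx":0,"wy":0,"wz":0},{"hand":-1,"dx":0,"dy":0,"dz":4,"wx":0,"wy":0,"wz":0.14},{"hand":-1,"dx":0,"dy":0,"dz":0,"wx":0,"wy":0,"wz":0.14},{"hand":-1,"dx":0,"dy":0,"dz":0,"wx":0,"wy":0,"wz":0.14},{"hand":-1,"dx":0,"dy":-1,"dz":0,"wx":0,"wy":0,"wz":0.14},{"hand":-1,"dx":0,"dy":-1,"dz":0,"wx":0,"wy":0,"wz":0.14},{"hand":-1,"dx":0,"dy":-1,"dz":0,"wx":0,"wy":0,"wz":0.14},{"hand":-1,"dx":0,"dy":0,"dz":0,"wx":0,"wy":0,"wz":0.14},{"hand":-1,"dx":0,"dy":0,"dz":0,"wx":0,"wy":0,"wz":0}]'
python3 -m handwheel '[{"hand":-1,"dx":0,"dy":0,"dz":0,"wx":0,"wy":0,"wz":0},{"hand":-1,"dx":0,"dy":0,"dz":0,"wx":0,"wy":0,"wz":0}]'
python3 snap.py wrist 10
```

```text
time_s: 17.75
position: [0.5085, -0.1039, 0.1882]
tcp_rot: [[0.999, 0.033, -0.002], [0.033, -0.999, 0.001], [-0.002, -0.001, -1.0]]
force: [0.0, 0.4, 0.4]
opening: 0.007
time_s: 17.95
position: [0.5092, -0.1037, 0.1884]
tcp_rot: [[0.999, 0.032, -0.001], [0.032, -0.999, 0.0], [-0.001, -0.0, -1.0]]
force: [0.2, 0.4, 0.2]
opening: 0.006
17.95 [ 0.5092 -0.1037  0.1884] yaw_y -88.2 [-24.  25.  99.   0.  56.  64.] [0.2 0.4 0.2] 0.006048343943248675
```

View pics/wrist10.png

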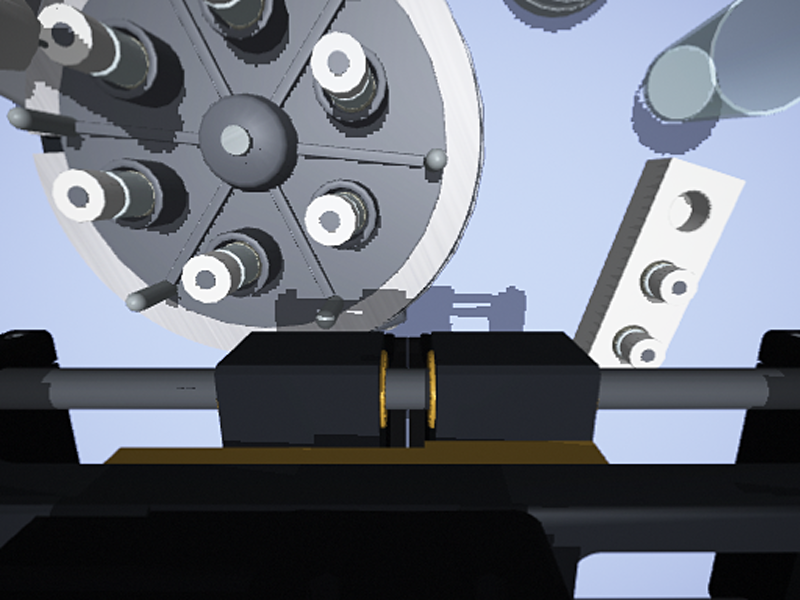

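```bash
python3 - <<'E'
from h import *
from scipy.optimize import least_squares
f=np.load('pics/wrist10.npz');c,_,_=cal('wrist');C=(c,f['R'],f['t'])
g=lambda x,y,z: atz(C,x*.64-.2,y*.64-.2,z)[:2]
caps=[g(x,y,.13) for x,y in[(81,195),(207,279),(331,220),(338,62)]]
posts=[g(x,y,.102) for x,y in[(136,303),(325,318),(436,157),(18,117)]]
def model(p):
    ax=p[:2];th=p[2];r=[]
    def near(pt,rad,off):
        v=pt-ax;a=np.arctan2(v[1],v[0]);k=np.round((a-th-off)/(np.pi/3)); a0=th+off+k*np.pi/3
        return pt-ax-rad*np.array([np.cos(a0),np.sin(a0)])
    for q in caps: r+=list(near(q,.072,0))
    for q in posts: r+=list(near(q,.114,np.pi/6))
    return np.array(r)
s=least_squares(model,[.597,-.002,np.radians(116)]);print(s.x,np.degrees(s.x[2]));print((s.fun.reshape(-1,2)*1000).round(1))
n=g(48,145,.058)-s.x[:2];print('notch',np.degrees(np.arctan2(n[1],n[0])))
E
```

```text
[ 0.59869648 -0.00401827  2.035153  ] 116.60567766911518
[[ 0.4 -0.4]
 [-0.6  0.7]
 [-0.6  0.5]
 [-0.5  0.7]
 [ 0.3 -1.5]
 [ 1.3  0.4]
 [-0.1  1.4]
 [-0.1 -1.9]]
notch 92.01412085864861
```

```bash
python3 -m handwheel '[{"hand":-1,"dx":3.6,"dy":-0.4,"dz":0,"wx":0,"wy":0,"wz":0.045},{"hand":-1,"dx":3.6,"dy":-0.4,"dz":0,"wx":0,"wy":0,"wz":0.045},{"hand":-1,"dx":3.6,"dy":-0.4,"dz":0,"wx":0,"wy":0,"wz":0.045},{"hand":-1,"dx":0,"dy":0,"dz":-3,"wx":0,"wy":0,"wz":0},{"hand":-1,"dx":0,"dy":0,"dz":-3,"wx":0,"wy":0,"wz":0},{"hand":-1,"dx":0,"dy":0,"dz":-1,"wx":0,"wy":0,"wz":0},{"hand":-1,"dx":0,"dy":0,"dz":0,"wx":0,"wy":0,"wz":0},{"hand":-1,"dx":0,"dy":0,"dz":0,"wx":0,"wy":0,"wz":0}]'
python3 -m handwheel '[{"hand":-1,"dx":0,"dy":0,"dz":-1.5,"wx":0,"wy":0,"wz":0},{"hand":-1,"dx":0,"dy":0,"dz":-1.5,"wx":0,"wy":0,"wz":0},{"hand":-1,"dx":0,"dy":0,"dz":-1,"wx":0,"wy":0,"wz":0},{"hand":-1,"dx":0,"dy":0,"dz":0,"wx":0,"wy":0,"wz":0}]'
python3 arc.py 279.5 234.5 9 .114
```

```text
time_s: 18.8
position: [0.6181, -0.1162, 0.1194]
tcp_rot: [[0.986, 0.168, 0.001], [0.168, -0.986, -0.0], [0.001, 0.001, -1.0]]
force: [-0.1, -0.3, 0.6]
opening: 0.006
time_s: 19.2
position: [0.6159, -0.1155, 0.0764]
tcp_rot: [[0.986, 0.168, -0.004], [0.168, -0.986, 0.002], [-0.004, -0.002, -1.0]]
force: [-0.1, 1.2, -0.3]
opening: 0.007
now ang 279.02223237124775 r 0.11446348173885325 start off cm [0.09 0.06] wz/row -0.0873
[-0.99 -0.12] 274.5
[-0.99 -0.03] 269.5
[-0.99  0.05] 264.5
[-0.98  0.14] 259.5
[-0.97  0.22] 254.5
[-0.95  0.31] 249.5
[-0.92  0.39] 244.5
[-0.88  0.47] 239.5
[-0.83  0.54] 234.5
```

```bash
python3 -m handwheel '[{"hand":-1,"dx":-0.2,"dy":-0.02,"dz":0,"wx":0,"wy":0,"wz":-0.0175},{"hand":-1,"dx":-0.2,"dy":-0.02,"dz":0,"wx":0,"wy":0,"wz":-0.0175},{"hand":-1,"dx":-0.2,"dy":-0.02,"dz":0,"wx":0,"wy":0,"wz":-0.0175},{"hand":-1,"dx":-0.2,"dy":-0.02,"dz":0,"wx":0,"wy":0,"wz":-0.0175},{"hand":-1,"dx":-0.2,"dy":-0.01,"dz":0,"wx":0,"wy":0,"wz":-0.0175},{"hand":-1,"dx":-0.2,"dy":-0.01,"dz":0,"wx":0,"wy":0,"wz":-0.0175},{"hand":-1,"dx":-0.2,"dy":-0.01,"dz":0,"wx":0,"wy":0,"wz":-0.0175},{"hand":-1,"dx":-0.2,"dy":0,"dz":0,"wx":0,"wy":0,"wz":-0.0175},{"hand":-1,"dx":-0.2,"dy":0,"dz":0,"wx":0,"wy":0,"wz":-0.0175},{"hand":-1,"dx":-0.2,"dy":0,"dz":0,"wx":0,"wy":0,"wz":-0.0175}]'
python3 -m handwheel '[{"hand":-1,"dx":-0.26,"dy":0.01,"dz":0,"wx":0,"wy":0,"wz":-0.023},{"hand":-1,"dx":-0.3,"dy":0.01,"dz":0,"wx":0,"wy":0,"wz":-0.026},{"hand":-1,"dx":-0.3,"dy":0.02,"dz":0,"wx":0,"wy":0,"wz":-0.026},{"hand":-1,"dx":-0.3,"dy":0.03,"dz":0,"wx":0,"wy":0,"wz":-0.026},{"hand":-1,"dx":-0.3,"dy":0.04,"dz":0,"wx":0,"wy":0,"wz":-0.026},{"hand":-1,"dx":-0.3,"dy":0.04,"dz":0,"wx":0,"wy":0,"wz":-0.026},{"hand":-1,"dx":-0.3,"dy":0.05,"dz":0,"wx":0,"wy":0,"wz":-0.026},{"hand":-1,"dx":-0.3,"dy":0.06,"dz":0,"wx":0,"wy":0,"wz":-0.026},{"hand":-1,"dx":-0.29,"dy":0.07,"dz":0,"wx":0,"wy":0,"wz":-0.026},{"hand":-1,"dx":-0.29,"dy":0.07,"dz":0,"wx":0,"wy":0,"wz":-0.026}]'
python3 arc.py 279.5 234.5 1 .114
```

```text
time_s: 20.2
position: [0.5986, -0.1176, 0.0789]
tcp_rot: [[1.0, -0.008, 0.002], [-0.008, -1.0, -0.001], [0.002, 0.001, -1.0]]
force: [4.3, 0.6, -1.2]
opening: 0.001
time_s: 21.2
position: [0.5682, -0.1134, 0.0788]
tcp_rot: [[0.965, -0.262, 0.001], [-0.262, -0.965, -0.001], [0.001, 0.0, -1.0]]
force: [3.8, -2.4, 1.2]
opening: 0.006
now ang 254.98841128900455 r 0.1148642563615162 start off cm [ 4.86 -0.15] wz/row -0.7854
[-8.5   1.96] 234.5
```

```bash
python3 -m handwheel '[{"hand":-1,"dx":-0.29,"dy":0.09,"dz":0,"wx":0,"wy":0,"wz":-0.026},{"hand":-1,"dx":-0.29,"dy":0.1,"dz":0,"wx":0,"wy":0,"wz":-0.026},{"hand":-1,"dx":-0.28,"dy":0.1,"dz":0,"wx":0,"wy":0,"wz":-0.026},{"hand":-1,"dx":-0.28,"dy":0.11,"dz":0,"wx":0,"wy":0,"wz":-0.026},{"hand":-1,"dx":-0.28,"dy":0.12,"dz":0,"wx":0,"wy":0,"wz":-0.026},{"hand":-1,"dx":-0.27,"dy":0.13,"dz":0,"wx":0,"wy":0,"wz":-0.026},{"hand":-1,"dx":-0.27,"dy":0.13,"dz":0,"wx":0,"wy":0,"wz":-0.026},{"hand":-1,"dx":-0.27,"dy":0.14,"dz":0,"wx":0,"wy":0,"wz":-0.026},{"hand":-1,"dx":-0.26,"dy":0.15,"dz":0,"wx":0,"wy":0,"wz":-0.026},{"hand":-1,"dx":-0.26,"dy":0.15,"dz":0,"wx":0,"wy":0,"wz":-0.026}]'
python3 arc.py 240 234 1 .114
python3 -m handwheel '[{"hand":-1,"dx":-0.25,"dy":0.16,"dz":0,"wx":0,"wy":0,"wz":-0.026},{"hand":-1,"dx":-0.25,"dy":0.16,"dz":0,"wx":0,"wy":0,"wz":-0.026},{"hand":-1,"dx":-0.24,"dy":0.17,"dz":0,"wx":0,"wy":0,"wz":-0.026},{"hand":-1,"dx":-0.24,"dy":0.18,"dz":0,"wx":0,"wy":0,"wz":-0.026},{"hand":-1,"dx":-0.18,"dy":0.14,"dz":0,"wx":0,"wy":0,"wz":-0.02},{"hand":-1,"dx":-0.12,"dy":0.09,"dz":0,"wx":0,"wy":0,"wz":-0.013}]'
python3 arc.py 231 219 3 .114; python3 snap.py side 11; python3 - <<'E'
import cv2
im=cv2.imread('pics/side11.png')[220:420,220:470];cv2.imwrite('pics/side11c.png',cv2.resize(im,(750,600)))
E
```

```text
time_s: 22.2
position: [0.5404, -0.1015, 0.0785]
tcp_rot: [[0.865, -0.501, -0.0], [-0.501, -0.865, -0.001], [0.0, 0.001, -1.0]]
force: [3.3, -4.1, 1.3]
opening: -0.0
now ang 239.79919216762335 r 0.11452948421834354 start off cm [0.06 0.03] wz/row -0.1047
[-1.    0.65] 234.0
time_s: 22.8
position: [0.5269, -0.092, 0.0784]
tcp_rot: [[0.789, -0.614, -0.002], [-0.614, -0.789, 0.0], [-0.001, 0.001, -1.0]]
force: [1.6, -4.2, 1.8]
opening: 0.008
now ang 231.5143593955253 r 0.114280012274717 start off cm [-0.06  0.09] wz/row -0.0698
[-0.6   0.52] 227.0
[-0.56  0.56] 223.0
[-0.52  0.6 ] 219.0
22.8 [ 0.5269 -0.092   0.0784] yaw_y -127.9 [-22.  36. 102.  -0.  42. 106.] [ 1.6 -4.2  1.8] 0.007967283199437404
```

View pics/side11c.png

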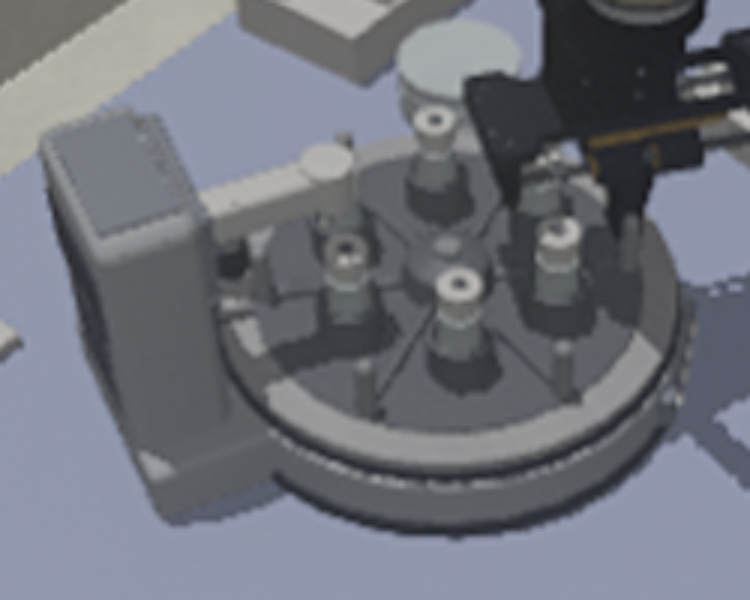

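```bash
cat > guard.py <<'E'
import sys
from h import *
s=bot.read_state();v=s['position'][:2]-np.array([.598,-.003]);a=np.arctan2(v[1],v[0])
t=np.array([np.sin(a),-np.cos(a)]);F=-s['force'][:2]@t
print(round(s['time_s'],2),'ang',round(np.degrees(a)%360,2),'r',round(np.hypot(*v),4),'F',round(F,1))
sys.exit(1 if F>float(sys.argv[1]) else 0)
E
H="python3 -m handwheel"; g(){ python3 guard.py 8; }
{ python3 -m handwheel '[{"hand":-1,"dx":-0.08,"dy":0.06,"dz":0,"wx":0,"wy":0,"wz":-0.009},{"hand":-1,"dx":-0.08,"dy":0.06,"dz":0,"wx":0,"wy":0,"wz":-0.009}]' >/dev/null && g &&
python3 -m handwheel '[{"hand":-1,"dx":-0.08,"dy":0.06,"dz":0,"wx":0,"wy":0,"wz":-0.009},{"hand":-1,"dx":-0.08,"dy":0.06,"dz":0,"wx":0,"wy":0,"wz":-0.009}]' >/dev/null && g &&
python3 -m handwheel '[{"hand":-1,"dx":-0.08,"dy":0.06,"dz":0,"wx":0,"wy":0,"wz":-0.009},{"hand":-1,"dx":-0.08,"dy":0.06,"dz":0,"wx":0,"wy":0,"wz":-0.009}]' >/dev/null && g &&
python3 -m handwheel '[{"hand":-1,"dx":-0.08,"dy":0.07,"dz":0,"wx":0,"wy":0,"wz":-0.009},{"hand":-1,"dx":-0.08,"dy":0.06,"dz":0,"wx":0,"wy":0,"wz":-0.009}]' >/dev/null && g; }
```

```text
23.05 ang 230.63 r 0.1138 F 3.9
23.25 ang 229.7 r 0.1138 F 4.3
23.45 ang 228.68 r 0.1138 F 3.4
23.65 ang 227.59 r 0.1138 F 3.8
```

```bash
g(){ python3 guard.py 7.5; }
python3 -m handwheel '[{"hand":-1,"dx":-0.07,"dy":0.07,"dz":0,"wx":0,"wy":0,"wz":-0.009}]' >/dev/null && g &&
python3 -m handwheel '[{"hand":-1,"dx":-0.07,"dy":0.07,"dz":0,"wx":0,"wy":0,"wz":-0.009}]' >/dev/null && g &&
python3 -m handwheel '[{"hand":-1,"dx":-0.07,"dy":0.07,"dz":0,"wx":0,"wy":0,"wz":-0.009}]' >/dev/null && g &&
python3 -m handwheel '[{"hand":-1,"dx":-0.07,"dy":0.07,"dz":0,"wx":0,"wy":0,"wz":-0.009}]' >/dev/null && g &&
python3 -m handwheel '[{"hand":-1,"dx":-0.07,"dy":0.07,"dz":0,"wx":0,"wy":0,"wz":-0.009}]' >/dev/null && g &&
python3 -m handwheel '[{"hand":-1,"dx":-0.07,"dy":0.07,"dz":0,"wx":0,"wy":0,"wz":-0.009}]' >/dev/null && g &&
python3 -m handwheel '[{"hand":-1,"dx":-0.07,"dy":0.07,"dz":0,"wx":0,"wy":0,"wz":-0.009}]' >/dev/null && g &&
python3 -m handwheel '[{"hand":-1,"dx":-0.07,"dy":0.07,"dz":0,"wx":0,"wy":0,"wz":-0.009}]' >/dev/null && g &&
python3 -m handwheel '[{"hand":-1,"dx":-0.07,"dy":0.07,"dz":0,"wx":0,"wy":0,"wz":-0.009}]' >/dev/null && g &&
python3 -m handwheel '[{"hand":-1,"dx":-0.07,"dy":0.07,"dz":0,"wx":0,"wy":0,"wz":-0.009}]' >/dev/null && g
```

```text
23.75 ang 227.09 r 0.1138 F 3.5
23.85 ang 226.57 r 0.1138 F 4.9
23.95 ang 226.04 r 0.1138 F 5.0
24.05 ang 225.53 r 0.1138 F 4.3
24.15 ang 225.02 r 0.1138 F 5.2
24.25 ang 224.51 r 0.1138 F 4.7
24.35 ang 224.0 r 0.1138 F 3.6
24.45 ang 223.53 r 0.1138 F 4.7
24.55 ang 223.04 r 0.1138 F 3.8
24.65 ang 222.5 r 0.1138 F 2.9
```

Drag still about 4 N; go on (cup now near 64°).

```bash
g(){ python3 guard.py 7; }
python3 -m handwheel '[{"hand":-1,"dx":-0.06,"dy":0.07,"dz":0,"wx":0,"wy":0,"wz":-0.008}]' >/dev/null && g &&
python3 -m handwheel '[{"hand":-1,"dx":-0.06,"dy":0.07,"dz":0,"wx":0,"wy":0,"wz":-0.008}]' >/dev/null && g &&
python3 -m handwheel '[{"hand":-1,"dx":-0.06,"dy":0.07,"dz":0,"wx":0,"wy":0,"wz":-0.008}]' >/dev/null && g &&
python3 -m handwheel '[{"hand":-1,"dx":-0.06,"dy":0.07,"dz":0,"wx":0,"wy":0,"wz":-0.008}]' >/dev/null && g &&
python3 -m handwheel '[{"hand":-1,"dx":-0.06,"dy":0.07,"dz":0,"wx":0,"wy":0,"wz":-0.008}]' >/dev/null && g &&
python3 -m handwheel '[{"hand":-1,"dx":-0.06,"dy":0.07,"dz":0,"wx":0,"wy":0,"wz":-0.008}]' >/dev/null && g &&
python3 -m handwheel '[{"hand":-1,"dx":-0.06,"dy":0.07,"dz":0,"wx":0,"wy":0,"wz":-0.008}]' >/dev/null && g &&
python3 -m handwheel '[{"hand":-1,"dx":-0.06,"dy":0.07,"dz":0,"wx":0,"wy":0,"wz":-0.008}]' >/dev/null && g &&
python3 -m handwheel '[{"hand":-1,"dx":-0.06,"dy":0.07,"dz":0,"wx":0,"wy":0,"wz":-0.008}]' >/dev/null && g &&
python3 -m handwheel '[{"hand":-1,"dx":-0.06,"dy":0.07,"dz":0,"wx":0,"wy":0,"wz":-0.008}]' >/dev/null && g
```

```text
24.75 ang 221.44 r 0.1137 F 1.3
24.85 ang 221.02 r 0.1137 F 0.7
24.95 ang 220.7 r 0.1136 F 0.6
25.05 ang 220.5 r 0.1136 F 0.8
25.15 ang 220.2 r 0.1136 F 1.4
25.25 ang 219.82 r 0.1136 F 0.3
25.35 ang 219.4 r 0.1136 F 1.3
25.45 ang 219.18 r 0.1136 F 3.3
25.55 ang 219.0 r 0.1136 F 4.6
25.65 ang 218.8 r 0.1136 F 5.2
```

```bash
python3 snap.py side 12; python3 guard.py 7; python3 - <<'E'
import cv2
a=cv2.imread('pics/side11.png')[240:380,260:400];b=cv2.imread('pics/side12.png')[240:380,260:400]
import numpy as np
cv2.imwrite('pics/side12c.png',cv2.resize(np.hstack([a,b]),(800,400)))
E
```

```text
25.65 [ 0.5094 -0.0742  0.0786] yaw_y -141.7 [-21.  35. 105.  -0.  40. 121.] [ 1.  -5.8 -3.4] 0.0027019137171257644
25.7 ang 218.78 r 0.1136 F 4.3
```

View pics/side12c.png

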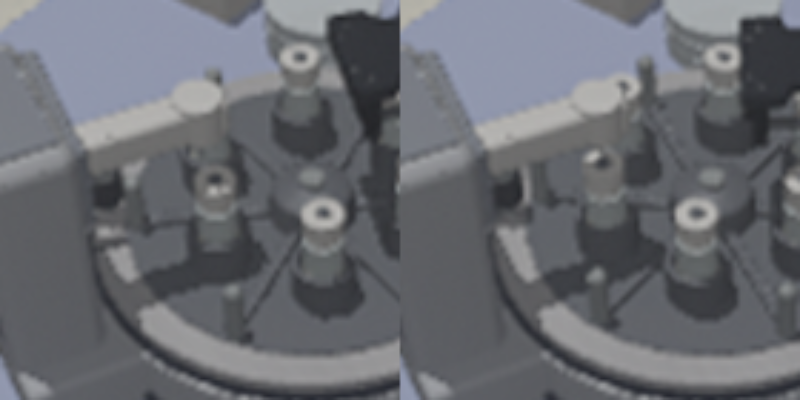

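```bash
python3 - <<'E'
import cv2,numpy as np
from h import *
c=[np.load(f'pics/side{k}.npz')['im'][180:235,175:230,::-1] for k in(11,12)]
o=np.hstack([cv2.convertScaleAbs(cv2.resize(x,None,fx=7,fy=7,interpolation=cv2.INTER_CUBIC),alpha=2) for x in c])
cv2.imwrite('pics/pin.png',o)
C=cal('side')
for z in(.125,.119):
  a=np.radians(60-25);print((proj(C,[.598+.133*np.cos(a),-.003+.133*np.sin(a),z])-[175,180])*7)
E
```

```text
[92.85258284 19.67359101]
[94.4243439  30.59077338]
```

View pics/pin.png

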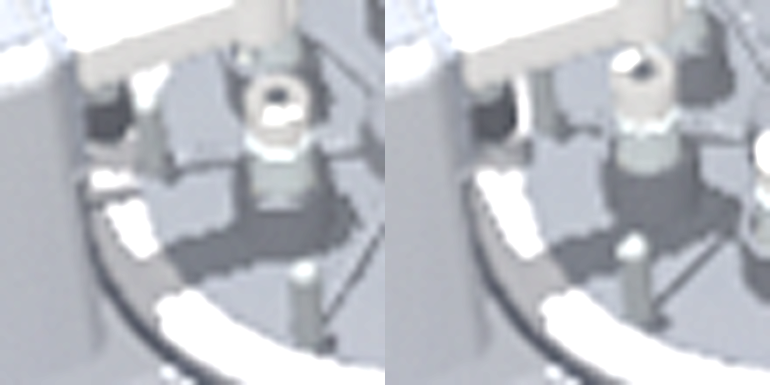

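```bash
python3 snap.py top 13; python3 - <<'E'
import cv2,numpy as np
c=[np.load(f'pics/top{k}.npz')['im'][115:165,195:245,::-1] for k in('0','13')]
o=np.hstack([cv2.convertScaleAbs(cv2.resize(x,None,fx=8,fy=8,interpolation=cv2.INTER_CUBIC),alpha=1.8) for x in c])
cv2.imwrite('pics/pint.png',o)
E
```

```text
25.7 [ 0.5094 -0.0742  0.0786] yaw_y -141.7 [-21.  35. 105.  -0.  40. 121.] [ 0.8 -4.9 -3.4] 0.004384424825793546
```

View pics/pint.png

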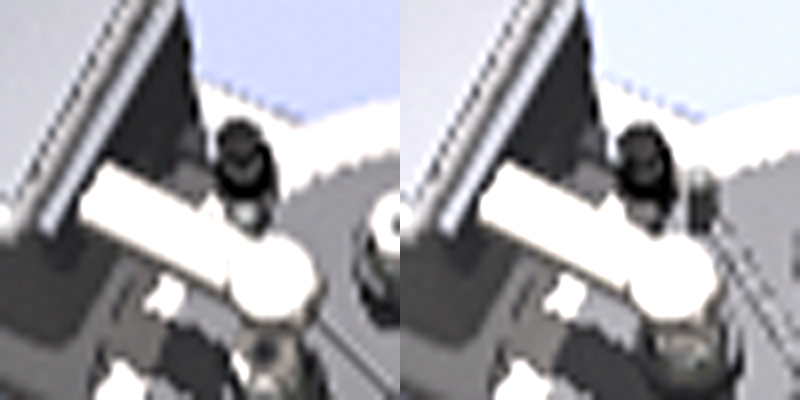

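```bash
python3 - <<'E'
import numpy as np
for k in('0','13'):
    d=np.load(f'pics/top{k}.npz')['d'];print((d[129:138,221:230]*1000).round(0).astype(int))
E
```

```text
[[1372 1374 1371 1374 1380 1377 1374 1378 1379]
 [1376 1369 1376 1290 1289 1370 1376 1368 1372]
 [1373 1291 1295 1291 1293 1291 1370 1371 1374]
 [1325 1292 1292 1285 1293 1287 1295 1372 1369]
 [1316 1297 1293 1290 1293 1290 1288 1368 1356]
 [1319 1291 1290 1289 1293 1295 1294 1322 1358]
 [1319 1319 1291 1291 1292 1292 1317 1319 1354]
 [1327 1319 1318 1313 1311 1318 1317 1323 1351]
 [1370 1321 1320 1313 1316 1312 1322 1321 1340]]
[[1373 1372 1378 1369 1375 1377 1376 1373 1374]
 [1375 1368 1372 1373 1375 1373 1372 1371 1374]
 [1374 1373 1297 1298 1295 1293 1373 1373 1373]
 [1322 1304 1302 1296 1296 1297 1293 1374 1371]
 [1325 1297 1300 1292 1296 1298 1298 1370 1354]
 [1320 1318 1296 1291 1295 1292 1290 1322 1355]
 [1327 1322 1293 1294 1296 1294 1299 1320 1357]
 [1328 1320 1314 1303 1301 1318 1313 1322 1357]
 [1366 1318 1321 1319 1314 1318 1318 1316 1341]]
```

```bash
sed -i "s/^print.*/M=np.linalg.norm(s['force']);print(round(s['time_s'],2),'ang',round(np.degrees(a)%360,2),'F',round(F,1),'mag',round(M,1),s['force'].round(1));F=max(F,M)/; " guard.py; g(){ python3 guard.py 9.2; }
g && python3 -m handwheel '[{"hand":-1,"dx":-0.03,"dy":0.04,"dz":0,"wx":0,"wy":0,"wz":0}]' >/dev/null && g &&
python3 -m handwheel '[{"hand":-1,"dx":-0.03,"dy":0.04,"dz":0,"wx":0,"wy":0,"wz":0}]' >/dev/null && g &&
python3 -m handwheel '[{"hand":-1,"dx":-0.03,"dy":0.04,"dz":0,"wx":0,"wy":0,"wz":0}]' >/dev/null && g &&
python3 -m handwheel '[{"hand":-1,"dx":-0.03,"dy":0.04,"dz":0,"wx":0,"wy":0,"wz":0}]' >/dev/null && g &&
python3 -m handwheel '[{"hand":-1,"dx":-0.03,"dy":0.04,"dz":0,"wx":0,"wy":0,"wz":0}]' >/dev/null && g &&
python3 -m handwheel '[{"hand":-1,"dx":-0.03,"dy":0.04,"dz":0,"wx":0,"wy":0,"wz":0}]' >/dev/null && g
```

```text
25.75 ang 218.78 F 5.5 mag 7.5 [ 1.  -6.3 -3.9]
25.85 ang 218.77 F 6.1 mag 7.6 [ 2.  -6.2 -3.9]
25.95 ang 218.69 F 6.8 mag 8.7 [ 1.9 -7.2 -4.5]
26.05 ang 218.61 F 7.1 mag 8.8 [ 1.6 -7.8 -3.7]
26.15 ang 218.53 F 8.2 mag 10.7 [ 1.5 -9.3 -5. ]
```

```bash
python3 -m handwheel '[{"hand":-1,"dx":0,"dy":0,"dz":0,"wx":0,"wy":0,"wz":0}]' >/dev/null; python3 guard.py 12 && python3 -m handwheel '[{"hand":-1,"dx":0,"dy":0,"dz":0,"wx":0,"wy":0,"wz":0},{"hand":-1,"dx":0,"dy":0,"dz":0,"wx":0,"wy":0,"wz":0}]' >/dev/null; python3 guard.py 12
```

```text
26.25 ang 218.53 F 7.3 mag 9.2 [ 1.8 -7.9 -4.3]
26.45 ang 218.53 F 8.4 mag 10.1 [ 2.5 -8.7 -4.4]
```

```bash
python3 -m handwheel '[{"hand":-1,"dx":0.06,"dy":-0.08,"dz":0,"wx":0,"wy":0,"wz":0},{"hand":-1,"dx":0.1,"dy":-0.12,"dz":0,"wx":0,"wy":0,"wz":0},{"hand":-1,"dx":0.2,"dy":-0.25,"dz":0,"wx":0,"wy":0,"wz":0},{"hand":-1,"dx":0.3,"dy":-0.37,"dz":0,"wx":0,"wy":0,"wz":0},{"hand":-1,"dx":0.25,"dy":-0.3,"dz":0,"wx":0,"wy":0,"wz":0},{"hand":-1,"dx":0,"dy":0,"dz":0,"wx":0,"wy":0,"wz":0}]'
python3 -m handwheel '[{"hand":-1,"dx":0,"dy":0,"dz":2,"wx":0,"wy":0,"wz":0},{"hand":-1,"dx":0,"dy":0,"dz":4,"wx":0,"wy":0,"wz":0},{"hand":-1,"dx":0,"dy":0,"dz":5,"wx":0,"wy":0,"wz":0.1},{"hand":-1,"dx":0,"dy":-2,"dz":2,"wx":0,"wy":0,"wz":0.14},{"hand":-1,"dx":-1,"dy":-3,"dz":0,"wx":0,"wy":0,"wz":0.14},{"hand":-1,"dx":-1,"dy":-3,"dz":0,"wx":0,"wy":0,"wz":0.14},{"hand":-1,"dx":-1,"dy":-3,"dz":0,"wx":0,"wy":0,"wz":0.14},{"hand":-1,"dx":0,"dy":-3,"dz":0,"wx":0,"wy":0,"wz":0.14},{"hand":-1,"dx":0,"dy":0,"dz":0,"wx":0,"wy":0,"wz":0},{"hand":-1,"dx":0,"dy":0,"dz":0,"wx":0,"wy":0,"wz":0}]'
python3 snap.py top 14; python3 snap.py side 14
python3 - <<'E'
import cv2,numpy as np
a=np.load('pics/top14.npz');d=a['d'];print((d[129:138,221:230]*1000).round(0).astype(int))
im=a['im'][:,:,::-1][95:225,170:300];cv2.imwrite('pics/top14c.png',cv2.convertScaleAbs(cv2.resize(im,(600,600),interpolation=cv2.INTER_CUBIC),alpha=1.4))
im=np.load('pics/side14.npz')['im'][:,:,::-1][130:260,140:340];cv2.imwrite('pics/side14c.png',cv2.convertScaleAbs(cv2.resize(im,(800,520),interpolation=cv2.INTER_CUBIC),alpha=1.5))
E
```

```text
time_s: 27.05
position: [0.5168, -0.0828, 0.0786]
tcp_rot: [[0.62, -0.785, 0.0], [-0.785, -0.62, 0.0], [0.0, -0.0, -1.0]]
force: [-0.0, -0.3, 0.2]
opening: 0.006
time_s: 28.05
position: [0.4859, -0.2226, 0.2083]
tcp_rot: [[0.994, -0.105, -0.001], [-0.105, -0.994, 0.001], [-0.001, -0.001, -1.0]]
force: [-0.2, 1.1, 0.6]
opening: 0.006
28.05 [ 0.4859 -0.2226  0.2083] yaw_y -96.0 [-37.  24.  96.   0.  60.  59.] [-0.2  1.1  0.6] 0.005595170706406375
28.1 [ 0.4858 -0.2218  0.2083] yaw_y -95.9 [-37.  24.  96.   0.  60.  59.] [ 0.8  0.4 -0.5] 0.00399327058464514
[[1370 1380 1368 1371 1371 1375 1379 1376 1381]
 [1378 1374 1377 1374 1377 1374 1375 1373 1374]
 [1368 1373 1297 1295 1299 1296 1371 1368 1374]
 [1325 1300 1292 1296 1297 1299 1301 1371 1371]
 [1323 1298 1297 1301 1298 1300 1295 1373 1354]
 [1323 1296 1297 1296 1298 1295 1297 1323 1355]
 [1324 1314 1293 1294 1293 1296 1303 1319 1355]
 [1324 1318 1315 1301 1302 1304 1313 1322 1355]
 [   0 1323 1325 1311 1314 1318 1322 1324 1338]]
```

View pics/top14c.png

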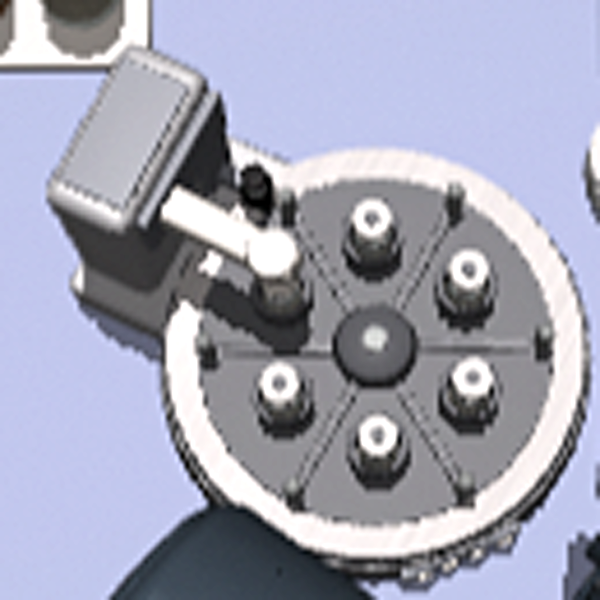

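View pics/side14c.png

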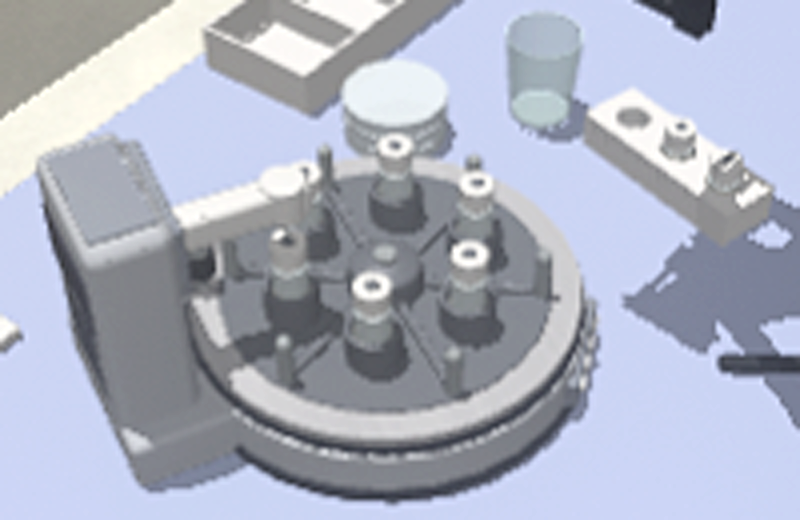

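```bash
python3 -c "
from rig import hand_in
print(hand_in())"
```

```text
the job is handed in; nothing more can be done
None
```

The tall vial is standing in the cup, the cup is under the sampling arm, and the lock pin is down in the notch. I handed the job in at about 28 s of the 72 s allowed; no verdict was reported.

**Vial:** I took it from the far place of the rack and lowered it into the empty cup with no jolt. Once I let go, its cap stood level with the other vials' caps.

**Carousel:** I pushed it clockwise by two neighbouring finger posts in turn, slowing to about 10 mm/s near the notch. The push force stayed around 3–6 N. It fell to about 1 N as the pin dropped, then rose again as the notch bore on the pin.

**Lock test:** I pressed on with about 10 N and held it for about 0.3 s without the carousel moving. The highest total reading was 10.7 N, of which about 8 N was along the push direction and about 4–5 N was vertical.

**Last checks:**
- **Pin:** in the last top picture its head reads about 5–6 mm lower than at the start.
- **Vials:** all the carousel vials look upright and both short vials are still in the rack. The tall vial is partly hidden under the sampling arm, so I judged its seating from the picture taken just after placing it.
- **Bystanders and robot:** the bystanders in those last views look unmoved, and the arm is clear of everything with no contact force.

The side camera could not show the pin because the sampling arm hides its head. That the pin is down rests on the top camera's depth readings and the force pattern, which agree.

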